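Square a packed carton into the corner stop

ROBOT

A 7-joint arm with a two-finger parallel gripper is mounted at the origin on a cart in front of the work surface, level with it; the furniture and walls round the work are solid. World frame = base frame: x ahead of the robot, y to its left, z up, the work surface at z = 0. Lengths are in mm, angles in rad, forces in N, time in s.
With the tool pointing down it reaches from about 350 to 775 mm from the base axis. Payload 3.1 kg.
Tool frame: the origin (TCP) lies on the centre line of the jaws, within the pads' length; the fingertips stand 17 mm ahead of it and the grasp point (between the pads) lies 2 mm behind it (bot.tcp_to_tips is the distance from the TCP to the fingertips, in mm); x points along the fingers, y is the direction in which the jaws open and shut, and the axes are right-handed (so a half turn about x gives the same grasp; the last joint's range is limited). The gripper opens to 85 mm and grips with 20 to 120 N. Pads are 22 mm wide; open, the fingers measure 114 mm over their backs; the gripper's body (76 mm by 85 mm) begins 54 mm behind the grasp point. The pads swing forward as they close: fully open they stand 13 mm farther back than shut.
Start: joints at [-1.326, 0.311, 0.014, 1.512, -0.004, 1.319, -0.027], TCP at [155.558, 527.559, 248.304] pointing down, gripper open.
Joint ranges: [-2.7, 2.7], [-0.3, 1.91], [-1.27, 1.3], [0.12, 2.57], [-1.44, 4.58], [0.2, 2.03], [-3.05, 3.05]. Speed limits (rad/s): [2.79, 2.79, 3.14, 3.14, 3.14, 3.14, 3.14].

INTERFACE

Orientations are given as a rotation vector (axis times angle).
In Python, from cell import sensors, imaging, job, bot gives the robot as it stands.
- The arm moves only by the tool move_arm, never from a script. Its argument "commands" is a list of rows, each a list of 3 entries, a list of its own where there are three numbers: the gripper command: -1 is shut, 1 is fully open, values between are in proportion, then the shift along the tool's x, y, z in mm, then the turn about the tool's x in rad. A call has 1 to 20 rows; each row shifts and turns the commanded pose from where the row before left it, along the tool's axes as they then stand; what a row does not reach is not made up. A row lasts 1/12 s, in which the tool goes at most 41.7 mm and 7.16 degrees, less where a joint would pass 70% of its speed; a pose out of reach is approached as far as the arm can. A call with a gripper value outside its range is refused whole. The fingers move at their own pace and stop on an object; the grip force is fixed at half the most. Time passes only in rows, so rows that do not move let the fingers close. It gives the time, the measured TCP pose, the force and the opening at its end, in the units of the state.
- sensors.sense(): the state, without advancing time (a new reading comes with each control period).
- imaging.camera(name): name is "side" or "top" or "wrist"; returns the picture (400x640x3 uint8, red, green, blue); there is no depth.
- imaging.get_calibration(name): a dict with "camera_matrix" (3x3 intrinsics, pixels), "position" and "orientation" of the camera in the world; the wrist camera has in their place "hand_eye" (4x4, takes a point from camera to tool coordinates, whose origin is the TCP and whose axes are the tool frame's). Camera axes: x right, y down, z forward; pixel columns grow to the right and rows downward; lengths in mm; the calibration is good to about 2 mm. A picture is of the moment at which its call begins: read the wrist's pose just before it. get_calibration takes no time and is no camera call.
- job.hand_in(): hands the job in, once; it reports no verdict.
Trained networks look in the newest picture that a camera, given by its name, has taken for a name from the list of things; names that differ only in an ending like _2 or _b are one class to them, and where a whole thing is asked for, a point or a joint stands for the part that bears it (a point fixed in the world has none). Each returns a list of dicts, best first, with "p" (0 to 1); they miss things now and then, are a little off and sometimes report something else, mostly with a low value. They report only what shows in the picture. A call takes as long as a camera call.
- imaging.masks_of(camera, query): "mask" (400x640 bool, what is visible of it) and "centre" ([column, row] in pixels, amid what is visible of it).
The state is a dict: "clock": time; "q": joint angles; "dq": joint speeds; "joint_efforts": joint torques, N m; "position": TCP position; "ee_rot": TCP orientation; "wrist_force": force on the tool from outside, world axes, zero at the start; "ft_torque": the same for the moment, N m; "finger_gap": opening from 0.0 (shut) to 1.0 (fully open).
Only numpy, scipy, OpenCV 4.12 (cv2) and the standard library are available. Lean on these libraries where they do the work, as an engineer would, in place of code of your own. Each camera call takes 0.05 s, during which the arm holds its last target.

TASK

Push the small sealed carton across the bench into the inner corner of the metal corner stop, so that it sits square and flush against both rails, ready for its label. Only push it with the fingers: keep it flat on the bench, without lifting or tipping it, and leave the tools and supplies around it where they are. Finish with the hand clear of the carton.

Things in the scene. Friction and masses are not known exactly. Their poses are not given: they have to be found in the camera images.
- carton: closed kraft carton standing alone before the corner stop: 158 mm along its x, 166 mm along its y, 127 mm high, 0.4 to 0.85 kg. Origin at the centre of its underside, z up. Starts up to 0.3 rad askew of the stop, 4 to 9 cm (along the stop's x) and 6 to 13 cm (along its y) short of its final place. Slides under about 3 to 10 N; pushed no higher than 75 mm up it does not tip
- corner_stop: corner stop fixed to the bench, turned up to 0.15 rad: two aluminium rails in an L, 80 mm high, 6 mm thick, flanges 42 mm outward. Origin: inner corner, on the bench. Back rail: inner face x = 0, 200 mm long towards -y. Side rail: inner face y = 0, 160 mm long towards -x. A flush carton, its axes parallel to the stop's, has its origin at x = -0.079, y = -0.083 in this frame
- tape_roll: brown packing-tape roll lying flat, 108 mm across, 48 mm high, right of the work; origin at the centre of its underside; to be left alone
- marker: black marker pen, 136 x 14 x 15 mm, lying left of the stop; origin at the centre of its underside, y along the pen; to be left alone
- box_cutter: grey box cutter, 156 x 31 x 23 mm, lying near the front edge on the left; origin at the centre of its underside, y along it; to be left alone
- nut_driver: nut driver, 196 mm long, 29 mm thick handle, lying at the front right; origin at the centre of its underside, y along it, handle at +y; to be left alone
- caliper: steel caliper, 229 x 76 x 9 mm, lying at the left; origin at the centre of its underside, y along it; to be left alone

How it is judged:
By the outcome, as a careful person would: the job done as asked, in the order asked, and still so for the second after the job is handed in, with the robot touching nothing.
It also fails if it takes over 54 s, if anything falls off the work surface, if the arm or the gripper's body presses on something with over 40 N, if the wrist force passes 120 N, or if a joint passes its speed limit or range.

## Working session

There is one attempt and no reset: what is moved stays moved. The work goes in short steps, Python scripts to look and compute and a tool call to move; the robot and the scene stay as the last step left them, time stands still between calls to the robot, and variables do not carry over. Pictures are saved under pics/ and viewed, and the job is handed in when it is done.

Besides the shell and the picture viewer there is one more tool, called in YAML: its name, and indented under it one key for each argument. move_arm: Moves the arm, as the interface text tells. Its arguments: {"type":"object","properties":{"commands":{"type":"array","items":{"type":"array"}}},"required":["commands"]}

```bash
mkdir -p pics; ls; python3 - <<'E'
from cell import sensors, imaging, job, bot
import cv2
s=sensors.sense(); print({k:s[k] for k in s})
print(bot.tcp_to_tips)
for n in ["side","top"]:
    im=imaging.camera(n); cv2.imwrite(f"pics/{n}0.png",im[:,:,::-1])
    print(n,imaging.get_calibration(n))
print(imaging.get_calibration("wrist"))
E
```

```text
pics
{'clock': 0.0, 'q': array([-1.32570418,  0.31175008,  0.01396628,  1.5130484 , -0.0044267 ,
        1.31921455, -0.02719678]), 'dq': array([ 0.00038393,  0.00023155, -0.00199112, -0.00010972, -0.00093058,
        0.00111246, -0.0012468 ]), 'joint_efforts': array([-3.21837575e-06, -3.79914093e+01,  1.45920888e-01, -2.30595142e+01,
        1.22760690e-02,  1.37222058e-02, -5.12122355e-06]), 'position': array([155.35220165, 526.88246761, 247.21106627]), 'ee_rot': array([ 0.223169  ,  1.55933463, -0.22690761]), 'wrist_force': array([0.3099519 , 0.33437744, 0.13166428]), 'ft_torque': array([-0.02773398, -0.02676149, -0.00787553]), 'finger_gap': 0.997478577356431}
17.0
side {'camera_matrix': array([[403.26886821,   0.        , 319.59779035],
       [  0.        , 403.26886821, 194.4980504 ],
       [  0.        ,   0.        ,   1.        ]]), 'position': array([ -14.63956358, -663.27246517, 1147.67949267]), 'orientation': array([-2.34402687,  0.87318892, -0.30253137])}
top {'camera_matrix': array([[379.25093805,   0.        , 313.46259148],
       [  0.        , 379.25093805, 198.6770716 ],
       [  0.        ,   0.        ,   1.        ]]), 'position': array([ 384.85316634,   15.5914457 , 1251.94729009]), 'orientation': array([-2.18579867,  2.12779342, -0.16939395])}
{'camera_matrix': array([[337.88464927,   0.        , 326.45103429],
       [  0.        , 337.88464927, 203.70162904],
       [  0.        ,   0.        ,   1.        ]]), 'hand_eye': array([[-9.35242726e-04, -3.07387007e-01,  9.51584128e-01,
        -1.24700377e+02],
       [ 9.99999166e-01,  5.59742807e-04,  1.16363817e-03,
        -3.23915531e-01],
       [-8.90329624e-04,  9.51584423e-01,  3.07386227e-01,
        -7.80505771e+01],
       [ 0.00000000e+00,  0.00000000e+00,  0.00000000e+00,
         1.00000000e+00]])}
```

View pics/top0.png

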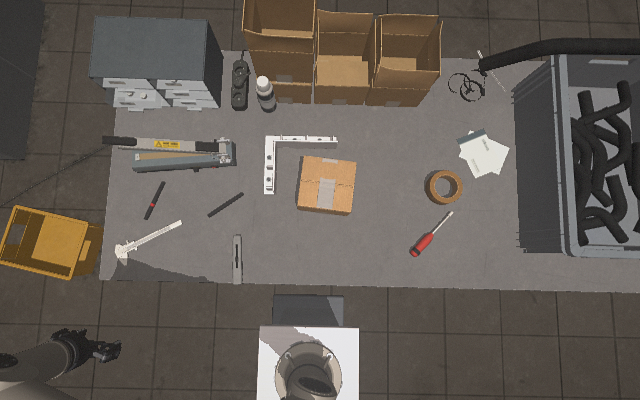

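View pics/side0.png

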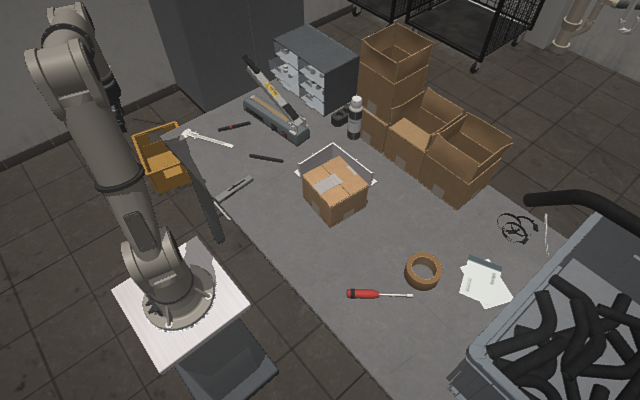

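```bash
cat > h.py <<'E'
from cell import sensors, imaging, job, bot
import numpy as np, cv2
from scipy.spatial.transform import Rotation as R
from scipy.optimize import least_squares
def cam(name,s=None):
    c=imaging.get_calibration(name); K=c["camera_matrix"]
    if name=="wrist":
        s=s or sensors.sense(); H=c["hand_eye"]; Rt=R.from_rotvec(s["ee_rot"]).as_matrix()
        return K,Rt@H[:3,:3],Rt@H[:3,3]+s["position"]
    return K,R.from_rotvec(c["orientation"]).as_matrix(),np.array(c["position"])
def proj(C,P):
    K,Rm,p=C; q=(np.atleast_2d(P)-p)@Rm; q=q@K.T; return q[:,:2]/q[:,2:]
def onz(C,uv,z):
    K,Rm,p=C; uv=np.atleast_2d(uv); d=np.c_[uv,np.ones(len(uv))]@np.linalg.inv(K).T@Rm.T
    return p+d*((z-p[2])/d[:,2])[:,None]
E
python3 - <<'E'
from h import *
s=sensors.sense(); print(R.from_rotvec(s["ee_rot"]).as_matrix().round(3))
for n in ["top","side"]:
    im=cv2.imread(f"pics/{n}0.png")
    C=cam(n)
    u0,v0,w,h=(255,125,110,95) if n=="top" else (285,135,100,95)
    cr=cv2.resize(im[v0:v0+h,u0:u0+w],None,fx=6,fy=6,interpolation=cv2.INTER_CUBIC)
    for k in range(0,w,10): cv2.putText(cr,str(u0+k),(k*6,8),0,.3,(255,255,0),1)
    for k in range(10,h,10): cv2.putText(cr,str(v0+k),(0,k*6+4),0,.3,(255,255,0),1)
    cv2.imwrite(f"pics/{n}0c.png",cr)
    imaging.camera(n)
    for q in ["carton","corner_stop"]+(["tape_roll","marker","nut_driver","box_cutter"] if n=="top" else []):
        for r in imaging.masks_of(n,q)[:2]:
            print(n,q,r["p"],r["centre"],onz(C,r["centre"],0).round(0), r["mask"].sum())
            if r["p"]>.5: np.save(f"{n}_{q}.npy",r["mask"])
E
```

```text
[[-0.001  0.283  0.959]
 [-0.002  0.959 -0.283]
 [-1.    -0.002  0.   ]]
top carton 0.69 [324.9, 184.0] [[612. -41.   0.]] 2943
top corner_stop 0.56 [276.1, 145.7] [[739. 128.   0.]] 1465
top tape_roll 0.88 [435.4, 190.0] [[ 602. -413.    0.]] 652
top nut_driver 0.65 [422.6, 245.6] [[ 415. -367.    0.]] 308
top box_cutter 0.69 [236.5, 258.6] [[357. 241.   0.]] 443
side carton 0.75 [332.9, 189.5] [[627.   3.   0.]] 3210
side corner_stop 0.93 [330.6, 154.8] [[738. 139.   0.]] 1022
side corner_stop 0.41 [332.2, 192.0] [[618.  -4.   0.]] 3184
```

View pics/top0c.png

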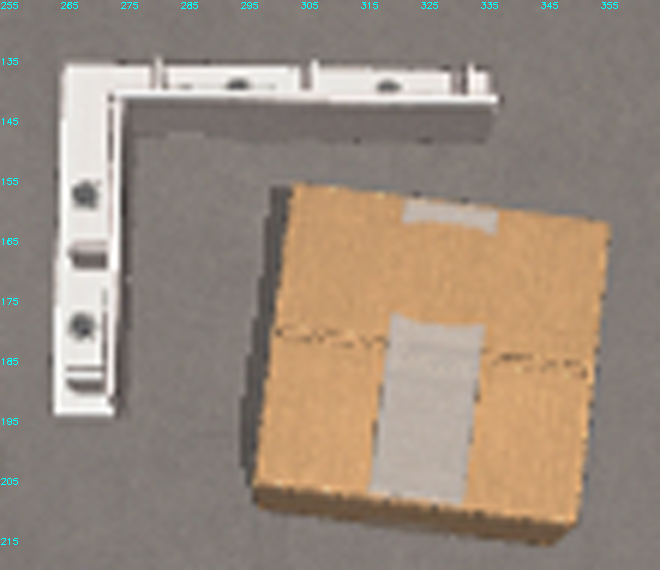

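View pics/side0c.png

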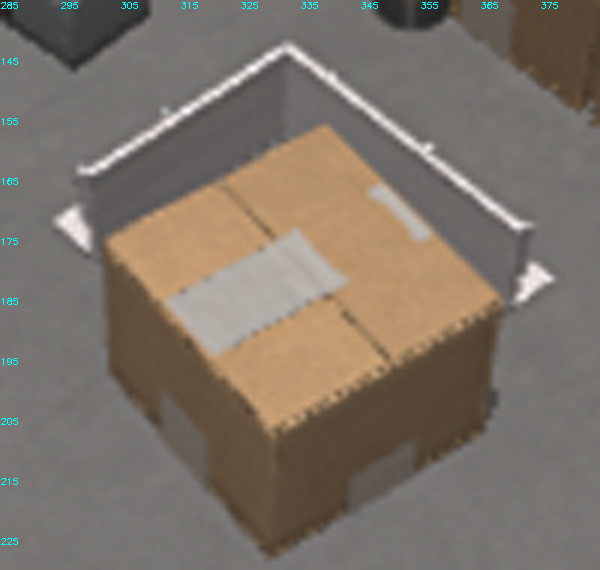

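```bash
cat > fit.py <<'E'
from h import *
def T(p,L): 
    c,s=np.cos(p[2]),np.sin(p[2]); L=np.atleast_2d(L); return np.c_[p[0]+c*L[:,0]-s*L[:,1],p[1]+s*L[:,0]+c*L[:,1],L[:,2]]
def c(px,u,v): return (u+px[0]/6-.42, v+px[1]/6-.42)
E
python3 - <<'E'
from fit import *
a,b,h=79,83,127
ct=[((a,b,h),(293,184)),((a,-b,h),(608,223)),((-a,-b,h),(575,522)),((-a,b,h),(255,486)),((-a,-b,0),(550,545))]
cs=[((-a,b,h),(105,240)),((a,b,h),(325,125)),((a,-b,h),(500,300)),((-a,-b,h),(273,432)),((-a,-b,0),(270,557)),((-a,b,0),(110,372)),((a,-b,0),(488,428))]
st=[((0,0,80),(119,103)),((0,-200,80),(497,103)),((-160,0,80),(115,412))]
ss=[((3,3,80),(288,47)),((3,-200,80),(528,228)),((-160,3,80),(82,172))]
for nm,t,sd,x0 in [("carton",ct,cs,[600,-40,0]),("stop",st,ss,[740,110,0])]:
    def res(p,which):
        o=[]
        for n,D,u,v in (("top",t,255,125),("side",sd,285,135)):
            if n in which:
                o.append(proj(cam(n),T(p,[d[0] for d in D]))-[c(d[1],u,v) for d in D])
        return np.vstack(o).ravel()
    for w in (["top"],["side"],["top","side"]):
        r=least_squares(res,x0,args=(w,),x_scale=[1,1,.01]); print(nm,w,r.x.round(3),np.sqrt((r.fun**2).mean()).round(2)); 
    print(r.fun.reshape(-1,2).round(1).tolist())
E
```

```text
carton ['top'] [ 5.91711e+02 -4.02820e+01 -9.20000e-02] 0.75
carton ['side'] [ 5.91558e+02 -4.09010e+01 -1.00000e-01] 0.77
carton ['top', 'side'] [ 5.91672e+02 -4.05670e+01 -9.60000e-02] 0.77
[[-0.7, -0.8], [0.9, -0.7], [0.8, 0.8], [-1.0, -0.0], [0.5, 0.9], [-1.0, -0.8], [-0.0, -1.4], [1.2, -0.7], [0.3, -0.3], [0.0, 1.1], [-0.6, 0.4], [-0.2, 0.9]]
stop ['top'] [7.26652e+02 1.26602e+02 3.70000e-02] 0.59
stop ['side'] [7.31082e+02 1.23934e+02 1.50000e-02] 0.51
stop ['top', 'side'] [7.28417e+02 1.25421e+02 2.90000e-02] 0.7
[[0.3, 0.2], [0.1, 0.3], [0.4, -1.6], [-0.9, -0.1], [-1.1, -0.2], [0.5, 0.8]]
```

```bash
python3 - <<'E'
from h import *
im=imaging.camera("wrist")[:,:,::-1]; cv2.imwrite("pics/w0.png",im)
E
```

```text
(no output)
```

View pics/w0.png

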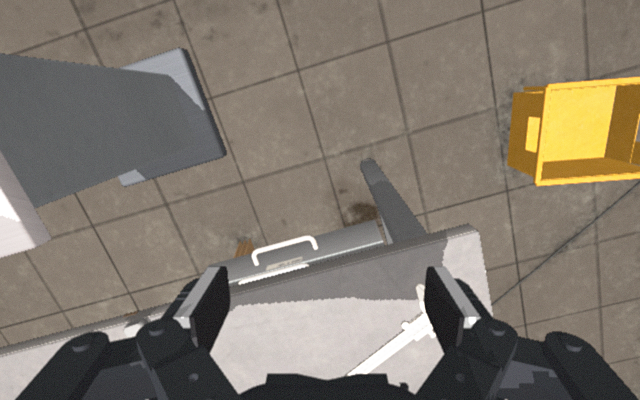

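```bash
python3 - <<'E'
from h import *
c=imaging.get_calibration("wrist"); H=c["hand_eye"];K=c["camera_matrix"]
C=(K,H[:3,:3],H[:3,3])
for P in [(17,-42,-11),(4,-42,-11),(17,-42,11),(4,-42,11),(-20,-42,-11),(4,-57,-11),(-30,-57,-11),(-30,-57,-14),(-60,-65,-11),(-60,-65,-14)]: print(P,proj(C,P).round(0))
im=cv2.imread("pics/w0.png")[250:,10:330]
cv2.imwrite("pics/w0c.png",cv2.resize(im,None,fx=2.4,fy=2.4,interpolation=cv2.INTER_CUBIC))
E
```

```text
(17, -42, -11) [[235. 248.]]
(4, -42, -11) [[228. 261.]]
(17, -42, 11) [[239. 289.]]
(4, -42, 11) [[232. 306.]]
(-20, -42, -11) [[209. 293.]]
(4, -57, -11) [[192. 261.]]
(-30, -57, -11) [[153. 310.]]
(-30, -57, -14) [[152. 302.]]
(-60, -65, -11) [[ 60. 384.]]
(-60, -65, -14) [[ 57. 374.]]
```

View pics/w0c.png

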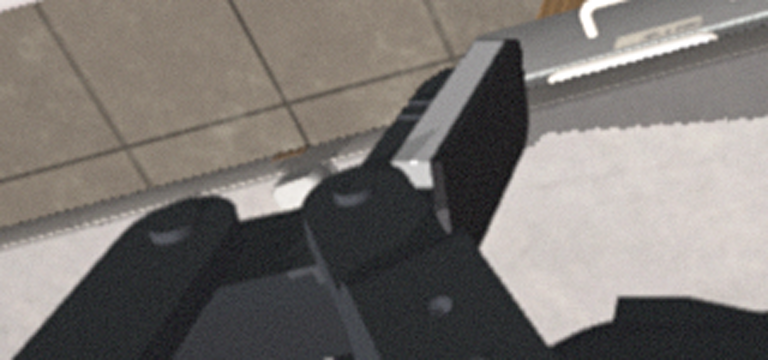

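```bash
python3 - <<'E'
from h import *
c=imaging.get_calibration("wrist"); H=c["hand_eye"];K=c["camera_matrix"]
C=(K,H[:3,:3],H[:3,3])
for w in (8,10,12,14,16,18): print(w,proj(C,[(-40.7,-50.2,-w),(-47.2,-68.2,-w),(3.8,-42.7,-w),(-33.7,-42.7,-w),(-33.7,-42.7,11)]).round(0).tolist())
E
```

```text
8 [[160.0, 340.0], [85.0, 356.0], [226.0, 267.0], [194.0, 325.0], [200.0, 372.0]]
10 [[159.0, 334.0], [84.0, 350.0], [226.0, 263.0], [193.0, 319.0], [200.0, 372.0]]
12 [[158.0, 329.0], [82.0, 344.0], [226.0, 259.0], [192.0, 314.0], [200.0, 372.0]]
14 [[157.0, 323.0], [80.0, 338.0], [225.0, 255.0], [191.0, 309.0], [200.0, 372.0]]
16 [[156.0, 317.0], [79.0, 332.0], [225.0, 250.0], [190.0, 303.0], [200.0, 372.0]]
18 [[155.0, 311.0], [77.0, 326.0], [224.0, 246.0], [190.0, 297.0], [200.0, 372.0]]
```

move_arm:
  commands:
    - [1,[0,-14,25],0]
    - [1,[0,-14,25],0]
    - [1,[0,-14,25],0]
    - [1,[0,-14,25],0]
    - [1,[0,-14,25],0]
    - [1,[0,-14,25],0]
    - [1,[0,-14,25],0]
    - [1,[0,-14,25],0]
    - [1,[0,-14,25],0]
    - [1,[0,-14,25],0]
    - [1,[0,-14,27],0]
    - [1,[0,-14,27],0]

```text
clock: 1.65
position: [400.5, 279.5, 248.6]
ee_rot: [0.225, 1.559, -0.224]
wrist_force: [-0.6, 0.3, 0.9]
finger_gap: 0.994
```

move_arm:
  commands:
    - [1,[0,-23,12],0]
    - [1,[0,-23,12],0]
    - [1,[0,-23,12],0]
    - [1,[0,-23,12],0]
    - [1,[0,-23,12],0]
    - [1,[0,-23,12],0]
    - [1,[0,-23,12],0]
    - [1,[0,-23,12],0]
    - [1,[0,-23,12],0]
    - [1,[0,-23,12],0]
    - [1,[0,-23,12],0]
    - [1,[0,-23,12],0]
    - [1,[0,-23,12],0]
    - [1,[0,-23,12],0]
    - [1,[0,-23,12],0]
    - [1,[0,-23,12],0]

```text
clock: 2.98
position: [479.9, -127.9, 248.5]
ee_rot: [0.225, 1.558, -0.224]
wrist_force: [-0.1, 0.1, -0.2]
finger_gap: 1.0
```

move_arm:
  commands:
    - [1,[0,0,0],-0.1]
    - [1,[0,0,0],-0.1]
    - [1,[0,0,0],-0.1]
    - [1,[0,0,0],-0.1]
    - [1,[0,0,0],-0.1]
    - [1,[0,0,0],-0.1]
    - [1,[0,0,0],-0.1]
    - [1,[0,0,0],-0.1]
    - [1,[0,0,0],-0.1]
    - [1,[0,0,0],-0.08]
    - [1,[0,0,0],0]
    - [1,[0,0,0],0]
    - [1,[0,0,0],0]

```text
clock: 4.07
position: [479.7, -126.8, 248.4]
ee_rot: [-0.541, 1.502, 0.541]
wrist_force: [0.5, 0.7, -1.2]
finger_gap: 1.001
```

```bash
python3 - <<'E'
from h import *
from fit import T
s=sensors.sense(); im=imaging.camera("wrist")[:,:,::-1].copy(); C=cam("wrist",s); print(s["q"].round(2)); cv2.imwrite("pics/w1raw.png",im)
for p,L in (((591.6,-40.5,-.096),[(x,y,127) for x,y in ((79,83),(79,-83),(-79,-83),(-79,83))]),((728.4,125.4,.029),[(0,-200,80),(0,0,80),(-160,0,80),(-160,0,0),(0,0,0),(0,-200,0)])):
    P=proj(C,T(p,L)); print(P.round(0).tolist()); 
    for a,b in zip(P,np.roll(P,-1,0)): cv2.line(im,tuple(int(v) for v in a.round()),tuple(int(v) for v in b.round()),(0,0,255),1)
cv2.imwrite("pics/w1.png",im)
E
```

```text
[-0.17  0.21  0.47  1.67 -0.1   1.29  2.58]
[[325.0, 446.0], [193.0, 350.0], [318.0, 235.0], [449.0, 356.0]]
[[217.0, 387.0], [356.0, 466.0], [448.0, 385.0], [428.0, 335.0], [351.0, 408.0], [235.0, 337.0]]
```

View pics/w1.png

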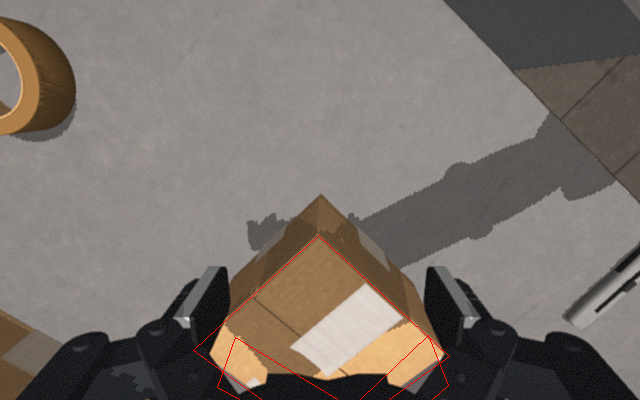

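move_arm:
  commands:
    - [1,[20,-3.5,0],0]
    - [1,[20,-4,0],0]
    - [1,[20,0,0],0]
    - [1,[20,0,0],0]
    - [1,[20,0,0],0]
    - [1,[20,0,0],0]
    - [1,[20,0,0],0]
    - [1,[20,0,0],0]
    - [1,[0,0,10],0]
    - [1,[0,0,10],0]
    - [1,[0,0,10],0]
    - [1,[0,0,5],0]
    - [1,[0,0,0],0]
    - [1,[0,0,0],0]

```text
clock: 5.28
position: [512.6, -109.8, 89.3]
ee_rot: [-0.544, 1.5, 0.543]
wrist_force: [0.1, -0.2, -0.6]
finger_gap: 1.001
```

```bash
cat > see.py <<'E'
from h import *
from fit import T
import sys
def see(tag,carton=None,stop=(728.4,125.4,.029)):
    s=sensors.sense(); Rm=R.from_rotvec(s["ee_rot"]).as_matrix()
    print(s["clock"],s["position"].round(1),"yaw",np.arctan2(Rm[1,2],Rm[0,2]).round(4),"tilt",Rm[:,0].round(3),s["wrist_force"].round(1),s["ft_torque"].round(2),s["q"].round(2),s["finger_gap"])
    W=imaging.camera("wrist")[:,:,::-1]; cv2.imwrite(f"pics/w{tag}.png",W)
    out=[]
    for n,u0,v0 in (("top",255,125),("side",285,125)):
        im=imaging.camera(n)[:,:,::-1]; cv2.imwrite(f"pics/{n}{tag}.png",im)
        out.append(cv2.resize(im[v0:v0+98,u0:u0+130],None,fx=6,fy=6,interpolation=cv2.INTER_CUBIC))
        cv2.imwrite(f"pics/{n}{tag}c.png",out[-1])
see(sys.argv[1])
E
python3 see.py 2
```

```text
5.2833 [ 512.6 -109.8   89.3] yaw 0.6947 tilt [ 0.002 -0.    -1.   ] [ 0.1 -0.2 -0.6] [ 0.01 -0.01 -0.01] [-0.15  0.43  0.42  1.81 -0.21  0.95  2.63] 1.0012688403727794
```

View pics/w2.png

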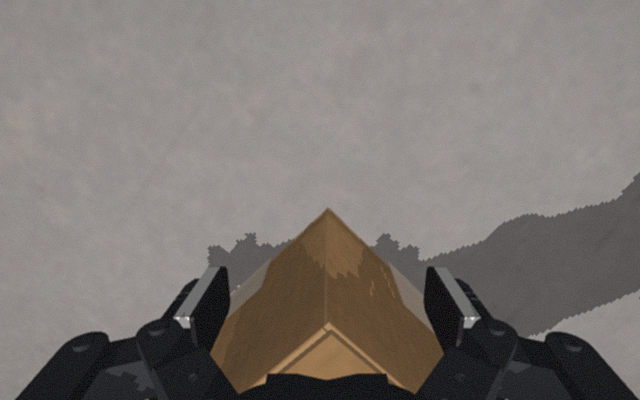

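View pics/side2c.png

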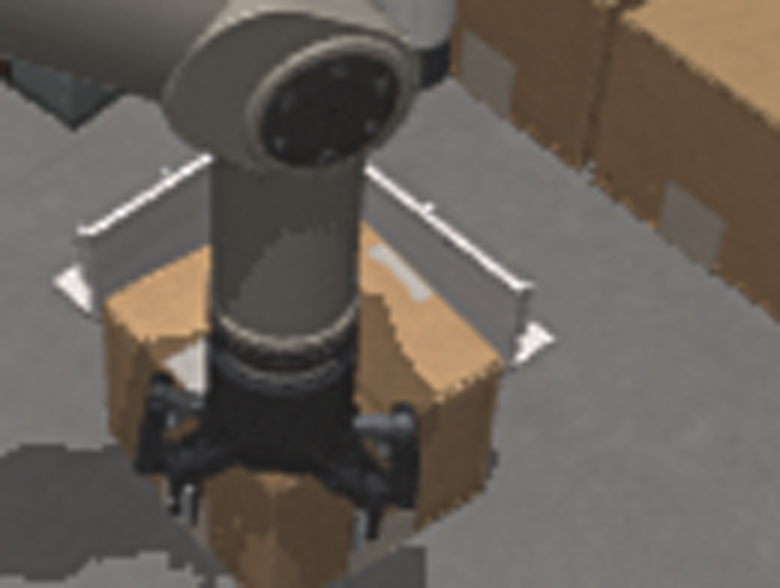

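move_arm:
  commands:
    - [1,[0,0,4],0]
    - [1,[0,0,4],0]
    - [1,[0,0,4],0]
    - [1,[0,0,4],0]
    - [1,[0,0,4],0]
    - [1,[0,0,4],0]
    - [1,[0,0.5,4],-0.01]
    - [1,[0,0.5,4],-0.01]
    - [1,[0,0.5,4],-0.01]
    - [1,[0,0.5,4],-0.01]
    - [1,[0,0.4,4],-0.01]
    - [1,[0,0.4,4],-0.01]
    - [1,[0,0,0],0]

```text
clock: 6.52
position: [546.0, -79.1, 88.2]
ee_rot: [-0.59, 1.491, 0.586]
wrist_force: [-0.9, -3.8, 0.3]
finger_gap: 0.998
```

```bash
python3 see.py 3
```

```text
6.5167 [546.  -79.1  88.2] yaw 0.7519 tilt [-0.001 -0.003 -1.   ] [-0.9 -3.8  0.3] [-0.91  0.18 -0.17] [-0.18  0.48  0.4   1.73 -0.21  0.97  2.62] 0.9978996314076924
```

View pics/w3.png

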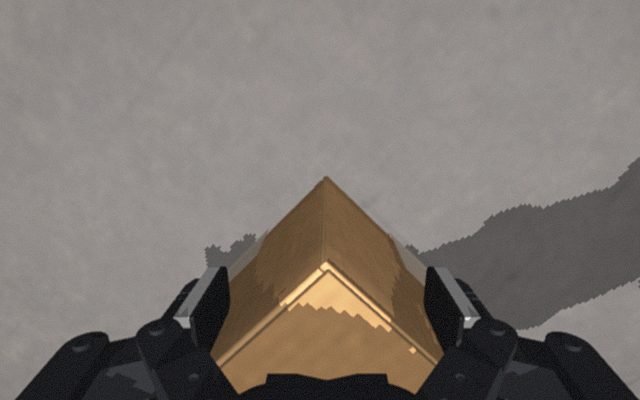

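View pics/side3c.png

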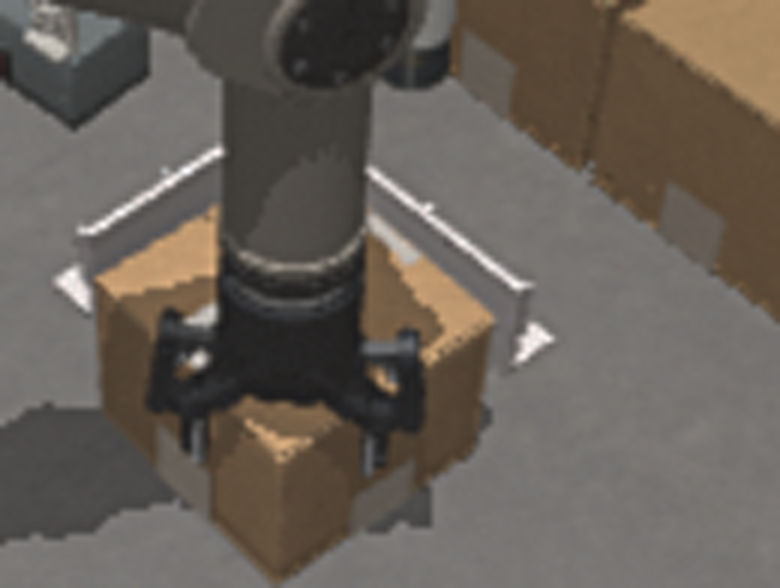

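View pics/top3c.png

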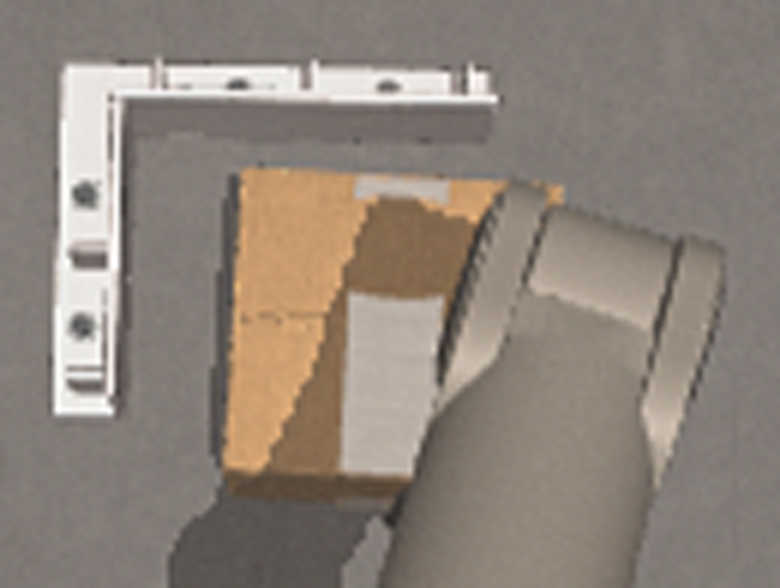

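move_arm:
  commands:
    - [1,[0,0.3,4],-0.005]
    - [1,[0,0.3,4],-0.005]
    - [1,[0,0.3,4],-0.005]
    - [1,[0,0.3,4],-0.005]
    - [1,[0,0.3,4],-0.005]
    - [1,[0,0.3,4],-0.005]
    - [1,[0,0.3,4],-0.005]
    - [1,[0,0.3,4],-0.005]
    - [1,[0,0.2,4],-0.005]
    - [1,[0,0.2,4],-0.005]
    - [1,[0,0.2,4],-0.005]
    - [1,[0,0.2,4],-0.005]
    - [1,[0,0.2,4],0]
    - [1,[0,0.2,4],0]
    - [1,[0,0,4],0]
    - [1,[0,0,0],0]

```text
clock: 8.0
position: [585.0, -32.6, 88.2]
ee_rot: [-0.635, 1.478, 0.635]
wrist_force: [-2.9, -3.3, 1.3]
finger_gap: 1.001
```

```bash
python3 see.py 4
```

```text
8.0 [585.  -32.6  88.2] yaw 0.8129 tilt [-0.002 -0.001 -1.   ] [-2.9 -3.3  1.3] [-0.86  0.45 -0.11] [-0.23  0.54  0.37  1.63 -0.22  1.02  2.59] 1.001031738091642
```

View pics/w4.png

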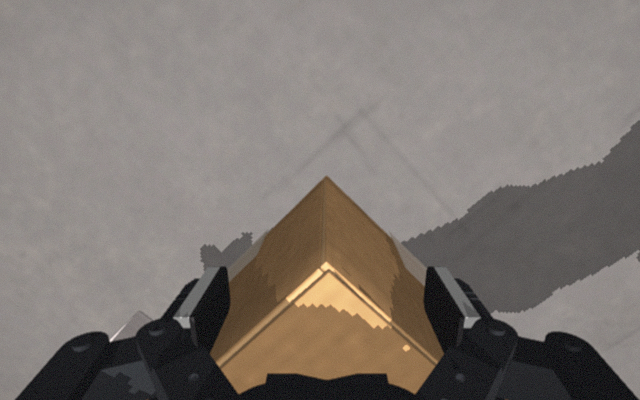

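View pics/side4c.png

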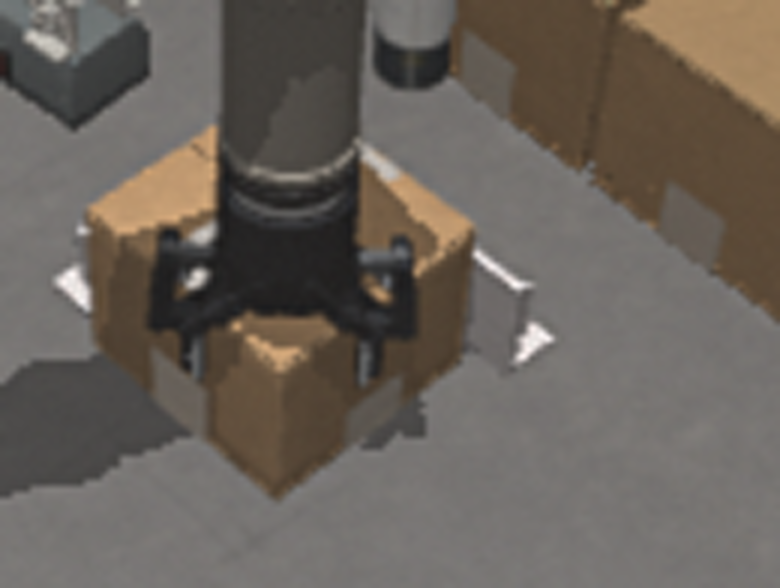

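View pics/top4c.png

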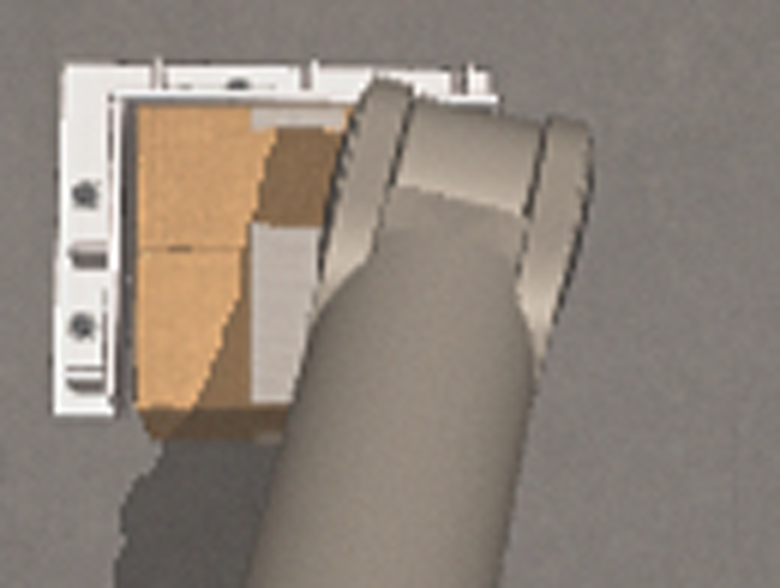

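move_arm:
  commands:
    - [1,[0,0,2],0]
    - [1,[0,0,2],0]
    - [1,[0,0,2],0]
    - [1,[0,0,2],0]
    - [1,[0,0,0],0]

```text
clock: 8.57
position: [590.5, -26.8, 88.2]
ee_rot: [-0.635, 1.478, 0.635]
wrist_force: [-4.7, -3.5, 1.3]
finger_gap: 1.001
```

move_arm:
  commands:
    - [1,[0,0,2],0]
    - [1,[0,0,1],0]
    - [1,[0,0,0],0]

```text
clock: 8.82
position: [592.3, -24.9, 88.1]
ee_rot: [-0.635, 1.479, 0.635]
wrist_force: [-3.1, -4.8, 1.6]
finger_gap: 0.999
```

move_arm:
  commands:
    - [1,[0,0,2],0]
    - [1,[0,0,1],0]
    - [1,[0,0,0],0]

```text
clock: 9.07
position: [594.4, -22.7, 88.1]
ee_rot: [-0.635, 1.479, 0.635]
wrist_force: [-4.3, -4.1, 2.2]
finger_gap: 1.0
```

move_arm:
  commands:
    - [1,[0,0,2],0]
    - [1,[0,0,1],0]
    - [1,[0,0,0],0]

```text
clock: 9.32
position: [594.5, -22.6, 88.1]
ee_rot: [-0.635, 1.484, 0.635]
wrist_force: [-8.8, -6.9, 5.0]
finger_gap: 1.003
```

move_arm:
  commands:
    - [1,[0,0,1],0]
    - [1,[0,0,1],0]
    - [1,[0,0,0],0]

```text
clock: 9.57
position: [594.5, -22.6, 88.0]
ee_rot: [-0.635, 1.487, 0.634]
wrist_force: [-10.2, -8.0, 6.2]
finger_gap: 1.0
```

move_arm:
  commands:
    - [1,[0,0,1.5],0]
    - [1,[0,0,1.5],0]
    - [1,[0,0,0],0]
    - [1,[0,0,0],0]

```text
clock: 9.9
position: [594.5, -22.4, 87.9]
ee_rot: [-0.635, 1.492, 0.634]
wrist_force: [-15.1, -11.1, 11.0]
finger_gap: 1.001
```

```bash
python3 see.py 5
```

```text
9.9 [594.5 -22.4  87.9] yaw 0.8105 tilt [-0.014 -0.007 -1.   ] [-15.1 -11.1  11. ] [-1.96  2.61  0.42] [-0.25  0.56  0.37  1.59 -0.21  1.04  2.56] 1.0012553613454276
```

View pics/side5c.png

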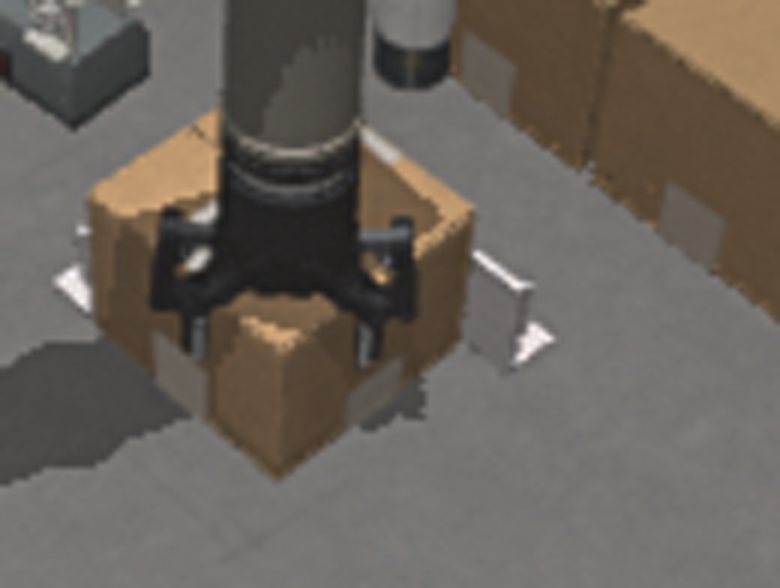

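View pics/top5c.png

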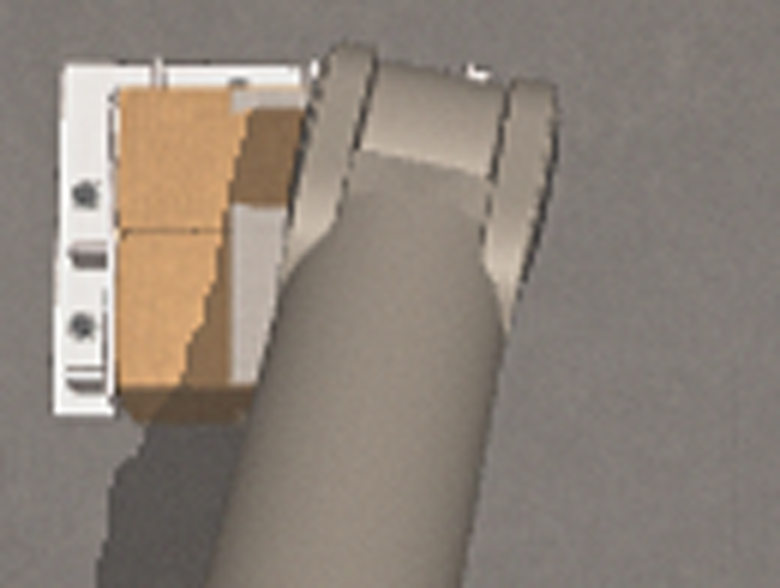

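move_arm:
  commands:
    - [1,[0,0,-2],0]
    - [1,[0,0,-2],0]
    - [1,[0,0,-2],0]
    - [1,[0,0,-2],0]
    - [1,[0,0,-2],0]
    - [1,[0,0,-4],0]
    - [1,[0,0,-6],0]
    - [1,[0,0,-8],0]
    - [1,[0,0,-10],0]
    - [1,[0,0,-10],0]
    - [1,[0,0,-10],0]
    - [1,[0,0,-10],0]
    - [1,[0,0,-10],0]
    - [1,[0,0,0],0]

```text
clock: 11.22
position: [545.4, -75.6, 88.3]
ee_rot: [-0.633, 1.479, 0.632]
wrist_force: [-0.2, -0.6, 0.3]
finger_gap: 1.001
```

move_arm:
  commands:
    - [1,[-20,0,0],0]
    - [1,[-20,0,0],0]
    - [1,[-20,0,0],0]
    - [1,[-20,0,0],0]
    - [1,[-20,0,0],0]
    - [1,[-20,0,0],0]
    - [1,[-20,0,0],0]
    - [1,[-20,0,0],0]
    - [1,[0,-25,-15],0]
    - [1,[0,-25,-15],0]
    - [1,[0,-25,-15],0]
    - [1,[0,-25,0],0]
    - [1,[0,-25,0],0]
    - [1,[0,-25,0],0]
    - [1,[0,-25,0],0]
    - [1,[0,-25,0],0]
    - [1,[0,0,0],0]

```text
clock: 12.63
position: [663.2, -246.8, 245.4]
ee_rot: [-0.635, 1.479, 0.631]
wrist_force: [-1.7, -0.6, -0.5]
finger_gap: 1.0
```

```bash
python3 see.py 6
```

```text
12.6333 [ 663.2 -246.8  245.4] yaw 0.8102 tilt [-0.002 -0.003 -1.   ] [-1.7 -0.6 -0.5] [-0.03  0.1  -0.03] [ 0.12  0.68  0.44  0.99 -0.27  1.51  2.86] 0.9997927235257503
```

View pics/side6c.png

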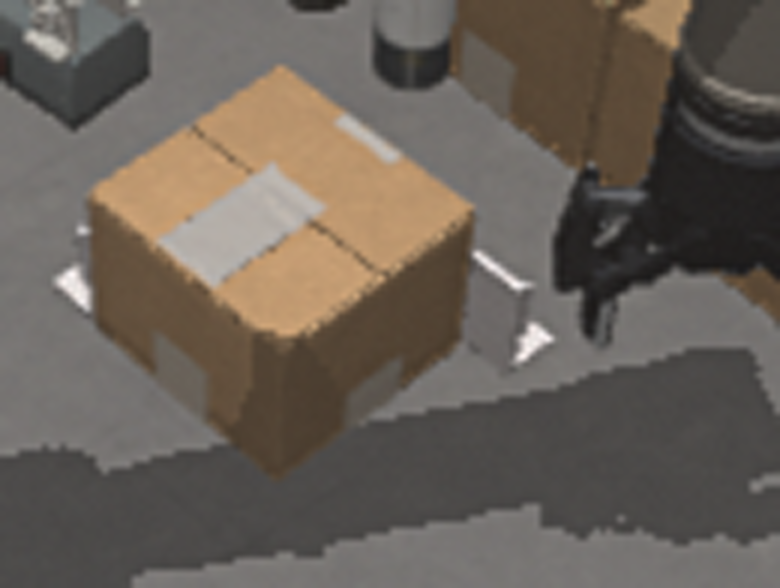

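View pics/top6c.png

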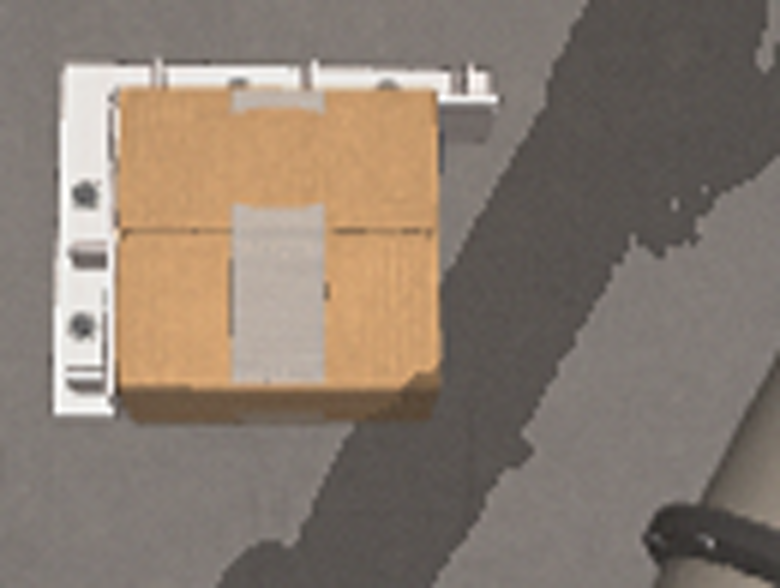

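```bash
python3 - <<'E'
from fit import *
a,b,h=79,83,127
ct=[((a,b,h),(120,88)),((a,-b,h),(438,88)),((-a,-b,h),(440,384)),((-a,b,h),(118,386))]
cs=[((-a,b,h),(90,190)),((a,b,h),(282,66)),((a,-b,h),(474,208)),((-a,-b,h),(278,340)),((-a,-b,0),(278,479)),((-a,b,0),(96,325)),((a,-b,0),(463,342))]
def res(p,which):
    o=[]
    for n,D,u,v in (("top",ct,255,125),("side",cs,285,125)):
        if n in which: o.append(proj(cam(n),T(p,[d[0] for d in D]))-[c(d[1],u,v) for d in D])
    return np.vstack(o).ravel()
for w in (["top"],["side"],["top","side"]):
    r=least_squares(res,[650,40,0],args=(w,),x_scale=[1,1,.01]); print(w,r.x.round(3),np.sqrt((r.fun**2).mean()).round(2))
from fit import T
for st in ((726.65,126.6,.037),(731.1,123.9,.015),(728.4,125.4,.029)): print(T(st,(-79,-83,0)).round(1),st[2])
E
```

```text
['top'] [6.49078e+02 3.83510e+01 3.20000e-02] 0.72
['side'] [6.49978e+02 4.03570e+01 2.80000e-02] 0.78
['top', 'side'] [6.49377e+02 3.92760e+01 3.00000e-02] 0.79
[[650.8  40.7   0. ]] 0.037
[[653.4  39.7   0. ]] 0.015
[[651.8  40.1   0. ]] 0.029
```

move_arm:
  commands:
    - [1,[0,9,20],0]
    - [1,[0,9,20],0]
    - [1,[0,9,20],0]
    - [1,[0,9,20],0]
    - [1,[0,9,20],0]
    - [1,[0,9,20],0]
    - [1,[0,9,20],0]
    - [1,[0,9,20],0]
    - [1,[0,9,10],0]
    - [1,[0,0,0],0]
    - [1,[0,0,0],0]
    - [1,[0,0,0],0]

```text
clock: 13.78
position: [719.0, -65.5, 248.9]
ee_rot: [-0.635, 1.477, 0.633]
wrist_force: [0.3, 0.7, -0.1]
finger_gap: 0.998
```

```bash
python3 see.py 7
```

```text
13.7833 [719.  -65.5 248.9] yaw 0.8114 tilt [-0.    -0.002 -1.   ] [ 0.3  0.7 -0.1] [-0.04  0.02 -0.03] [-0.12  0.72  0.42  0.92 -0.27  1.55  2.59] 0.9982123931725111
```

View pics/w7.png

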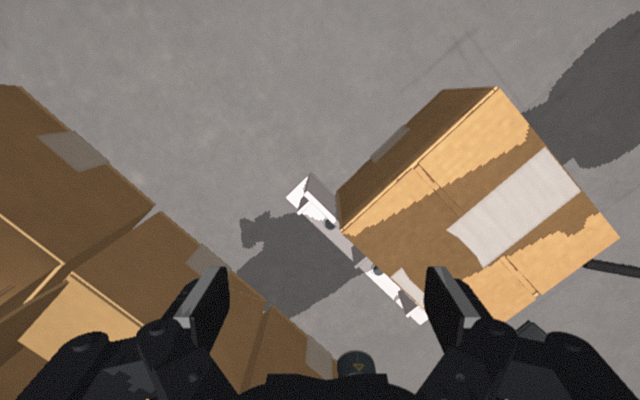

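```bash
python3 - <<'E'
import cv2
im=cv2.imread("pics/w7.png")[165:285,280:430]
cv2.imwrite("pics/w7c.png",cv2.resize(im,None,fx=5,fy=5,interpolation=cv2.INTER_CUBIC))
E
```

```text
(no output)
```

View pics/w7c.png

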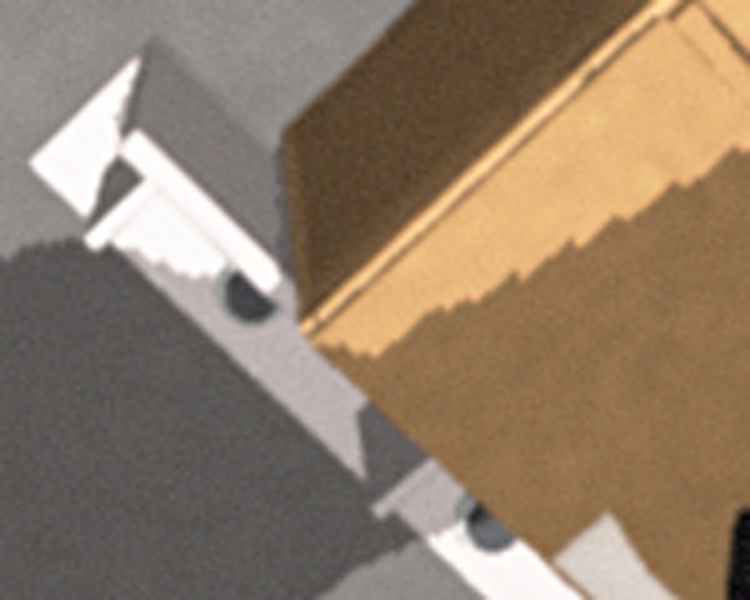

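```bash
python3 - <<'E'
import cv2
im=cv2.imread("pics/w7.png")[168:232,298:362]
im=cv2.convertScaleAbs(im,alpha=1.6)
cv2.imwrite("pics/w7d.png",cv2.resize(im,None,fx=9,fy=9,interpolation=cv2.INTER_NEAREST))
E
```

```text
(no output)
```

View pics/w7d.png

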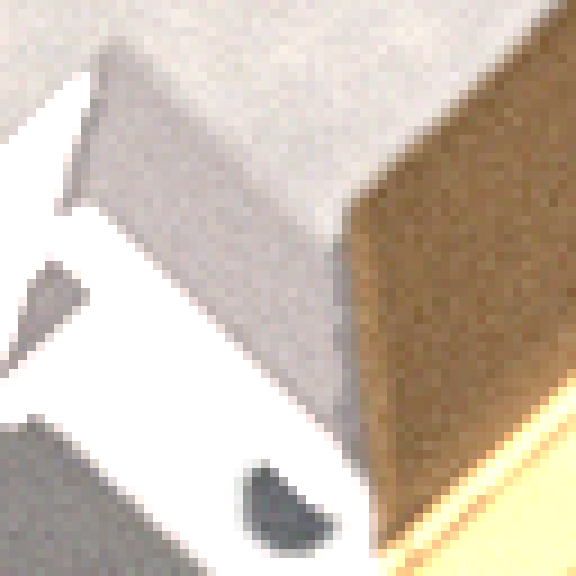

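```bash
python3 - <<'E'
from h import *
s=sensors.sense(); C=cam("wrist",s)
f5=lambda p:(280+p[0]/5-.4,165+p[1]/5-.4); f9=lambda p:(298+p[0]/9-.5,168+p[1]/9-.5)
th=.03; n=np.array([np.cos(th),np.sin(th)])
def show(nm,pts,z):
    X=onz(C,pts,z)[:,:2]; d=X[-1]-X[0]; print(nm,X.round(1).tolist(),"n.X",(X@n).round(1),"ang",np.arctan(-d[0]/d[1]).round(3))
show("rail base z0",[f9((115,45)),f9((220,145)),f9((320,238))],0)
show("rail top z80",[f9((85,203)),f9((200,305)),f9((340,440))],80)
show("carton top +x edge",[f5((303,329)),f5((360,395)),f5((440,465)),f5((555,560))],127)
show("carton bottom corner",[f9((350,200)),f9((360,200))],0)
# -y face bottom/top edge
m=np.array([-np.sin(th),np.cos(th)])
print(onz(C,[f9((400,155)),f9((500,62))],0)[:,:2]@m, onz(C,[(404.,174),(480,106.)],127)[:,:2]@m)
E
```

```text
rail base z0 [[736.4, -75.6], [735.8, -57.2], [735.0, -39.5]] n.X [733.8 733.7 733.5] ang 0.038
rail top z80 [[734.7, -76.4], [733.7, -60.7], [733.4, -40.4]] n.X [732.  731.6 731.8] ang 0.035
carton top +x edge [[727.7, -42.5], [728.8, -27.9], [727.8, -9.8], [725.5, 16.2]] n.X [726.1 727.7 727.1 725.7] ang 0.037
carton bottom corner [[728.8, -40.6], [727.8, -39.7]] n.X [727.2 726.3] ang 0.811
[-62.09318511 -61.7803842 ] [-62.81124352 -61.70296805]
```

```bash
python3 - <<'E'
from h import *
im=cv2.imread("pics/w7.png")
a=cv2.resize(im[70:130,440:540],None,fx=5,fy=5,interpolation=cv2.INTER_CUBIC)
b=cv2.resize(im[200:260,540:640],None,fx=5,fy=5,interpolation=cv2.INTER_CUBIC)
cv2.imwrite("pics/w7e.png",np.vstack([a,b]))
E
```

```text
(no output)
```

View pics/w7e.png

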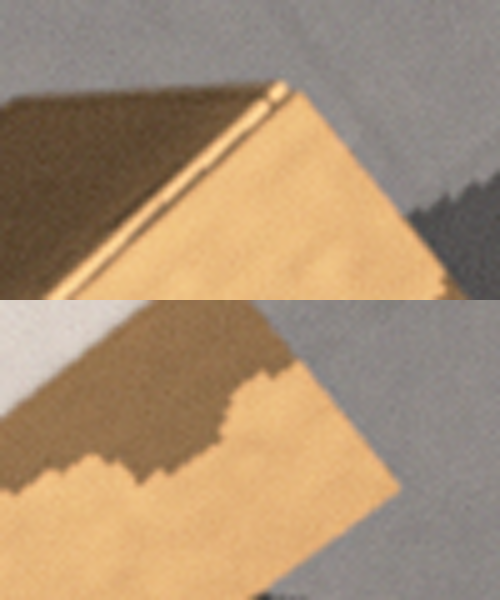

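```bash
python3 - <<'E'
from h import *
s=sensors.sense(); C=cam("wrist",s)
f5=lambda p:(280+p[0]/5-.4,165+p[1]/5-.4)
th=.03; n=np.array([np.cos(th),np.sin(th)]);m=np.array([-np.sin(th),np.cos(th)])
for nm,p in (("-x-y",(496.2,86.2)),("-x-y bev",(498.8,88.4)),("-x+y",(619.6,237.2)),("+x-y",f5((303,329)))):
    X=onz(C,[p],127)[0,:2]; print(nm,X.round(1),"n",(X@n).round(1),"m",(X@m).round(1))
E
```

```text
-x-y [577. -47.] n 575.3 m -64.3
-x-y bev [576.5 -44.6] n 574.9 m -61.9
-x+y [571.3 114.1] n 574.5 m 96.9
+x-y [727.7 -42.5] n 726.1 m -64.3
```

move_arm:
  commands:
    - [1,[0,20,-1],0]
    - [1,[0,20,-1],0]
    - [1,[0,20,-2],0]
    - [1,[0,20,-2],0]
    - [1,[0,20,-2],0]
    - [1,[0,0,0],0.12]
    - [1,[0,0,0],0.12]
    - [1,[0,0,0],0.12]
    - [1,[0,0,0],0.12]
    - [1,[0,0,0],0.12]
    - [1,[0,0,0],0.12]
    - [1,[0,0,0],0.12]
    - [1,[0,0,0],0.12]
    - [1,[0,0,0],0.12]
    - [1,[0,0,0],0.12]
    - [1,[0,0,0],0.12]
    - [1,[0,0,0],0.12]
    - [1,[0,0,0],0.12]
    - [1,[0,0,0],0.12]
    - [1,[0,0,0],0.12]

```text
clock: 15.6
position: [641.5, -2.1, 248.5]
ee_rot: [0.775, 1.428, -0.775]
wrist_force: [0.2, -0.6, 0.7]
finger_gap: 1.002
```

move_arm:
  commands:
    - [1,[0,0,0],0.12]
    - [1,[0,0,0],0.12]
    - [1,[0,0,0],0.12]
    - [1,[0,0,0],0.12]
    - [1,[0,0,0],0.12]
    - [1,[0,0,0],0.12]
    - [1,[0,0,0],0.12]
    - [1,[0,0,0],0.12]
    - [1,[0,0,0],0.12]
    - [1,[0,0,0],0.12]
    - [1,[0,0,0],0.12]
    - [1,[0,0,0],0.12]
    - [1,[0,0,0],0.12]
    - [1,[0,0,0],0.12]
    - [1,[0,0,0],0.12]
    - [1,[0,0,0],0.12]
    - [1,[0,0,0],0.12]
    - [1,[0,0,0],0.12]
    - [1,[0,0,0],0]
    - [1,[0,0,0],0]

```text
clock: 17.27
position: [641.6, -1.6, 248.4]
ee_rot: [-2.22, 0.004, 2.22]
wrist_force: [0.2, 0.5, 0.1]
finger_gap: 0.995
```

```bash
python3 see.py 8
```

```text
17.2667 [641.6  -1.6 248.4] yaw 3.1382 tilt [ 0. -0. -1.] [0.2 0.5 0.1] [-0.01 -0.02 -0.  ] [-0.65  0.76  1.24  1.26 -0.71  1.58 -1.11] 0.9948927656987023
```

View pics/w8.png

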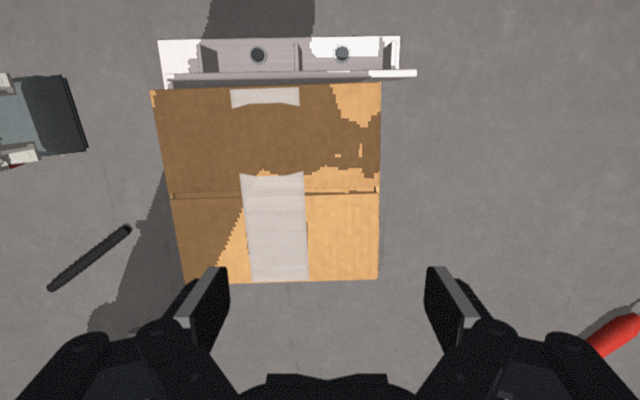

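```bash
python3 - <<'E'
import cv2,numpy as np
im=cv2.imread("pics/w8.png")
a=cv2.resize(im[60:105,140:290],None,fx=5,fy=5,interpolation=cv2.INTER_CUBIC)
b=cv2.resize(im[60:105,280:430],None,fx=5,fy=5,interpolation=cv2.INTER_CUBIC)
cv2.imwrite("pics/w8c.png",np.vstack([a,b]))
E
```

```text
(no output)
```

View pics/w8c.png

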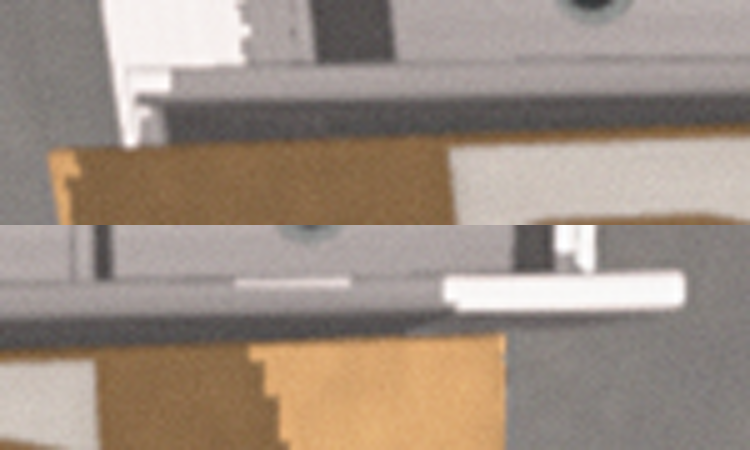

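```bash
python3 - <<'E'
from h import *
s=sensors.sense(); C=cam("wrist",s); print("cam",C[2].round(1))
fa=lambda p:(140+p[0]/5-.4,60+p[1]/5-.4); fb=lambda p:(280+p[0]/5-.4,60+(p[1]-225)/5-.4)
th=.03; n=np.array([np.cos(th),np.sin(th)])
def show(nm,pts,z):
    X=onz(C,pts,z)[:,:2]; d=X[-1]-X[0]; print(nm,X.round(1).tolist(),"n.X",(X@n).round(1),"ang",np.arctan(-d[0]/d[1]).round(3))
show("rail inner top z80",[fa((170,100)),fa((700,94)),fb((100,316)),fb((430,307)),fb((680,305))],80)
show("carton +x top z127",[fa((60,150)),fa((400,140)),fb((100,348)),fb((300,340)),fb((500,336))],127)
show("carton -x top z127",[(187.,283.),(300,281.5),(378.,278.5)],127)
print(onz(C,[(152.,90.),(187,283.),(378,278.5),(380.,82)],127)[:,:2].round(1))
print(proj(C,[(733,-41,0),(733,-41,80),(730,-75,0),(730,-75,80)]))
E
```

```text
cam [721.1  -1.9 373.1]
rail inner top z80 [[733.1, 123.0], [733.7, 36.5], [734.2, 20.2], [735.4, -33.4], [735.6, -74.0]] n.X [736.4 734.5 734.4 734.  733. ] ang 0.013
carton +x top z127 [[724.7, 119.1], [725.9, 72.0], [727.9, 16.8], [728.9, -10.7], [729.3, -38.1]] n.X [728.  727.7 728.1 728.2 727.9] ang 0.029
carton -x top z127 [[572.9, 114.4], [574.1, 20.7], [576.7, -43.7]] n.X [576.  574.4 575.1] ang 0.024
[[724.5 118.9]
 [572.9 114.4]
 [576.7 -43.7]
 [729.2 -38.4]]
[[364.42688261  82.44131683]
 [374.81878491  79.07699425]
 [396.96207321  85.39490505]
 [416.29415333  82.85550798]]
```

move_arm:
  commands:
    - [1,[0,-8,28],0]
    - [1,[0,-8,28],0]
    - [1,[0,-8,28],0]
    - [1,[0,-8,28],0]
    - [1,[0,-9,29],0]
    - [0,[0,0,0],-0.12]
    - [0,[0,0,0],-0.12]
    - [0,[0,0,0],-0.12]
    - [0,[0,0,0],-0.12]
    - [0,[0,0,0],-0.12]
    - [0,[0,0,0],-0.12]
    - [0,[0,0,0],-0.12]
    - [0,[0,0,0],-0.12]
    - [0,[0,0,0],-0.12]
    - [0,[0,0,0],-0.12]
    - [0,[0,0,0],-0.12]
    - [0,[0,0,0],-0.12]
    - [0,[0,0,0],-0.12]
    - [0,[0,0,0],-0.12]
    - [0,[0,0,0],-0.12]

```text
clock: 19.08
position: [500.8, 40.7, 248.5]
ee_rot: [1.038, 1.31, -1.037]
wrist_force: [-0.3, -0.2, -0.1]
finger_gap: 0.497
```

move_arm:
  commands:
    - [0,[0,0,0],-0.12]
    - [0,[0,0,0],-0.12]
    - [0,[0,0,0],-0.12]
    - [0,[0,0,0],-0.12]
    - [0,[0,0,0],-0.12]
    - [0,[0,0,0],-0.12]
    - [0,[0,0,0],-0.12]
    - [0,[0,0,0],-0.12]
    - [0,[0,0,0],-0.12]
    - [0,[0,0,0],-0.12]
    - [0,[0,0,0],-0.12]
    - [0,[0,0,0],-0.06]
    - [0,[0,0,0],0]
    - [0,[0,0,0],0]

```text
clock: 20.25
position: [500.8, 40.7, 248.5]
ee_rot: [-0.025, 1.57, 0.025]
wrist_force: [-0.6, -0.2, 0.9]
finger_gap: 0.501
```

```bash
python3 see.py 9
```

```text
20.25 [500.8  40.7 248.5] yaw 0.0317 tilt [ 0.  0. -1.] [-0.6 -0.2  0.9] [0.02 0.02 0.04] [-0.62  0.24  0.62  1.66 -0.14  1.29  1.63] 0.5007725621590864
```

View pics/w9.png

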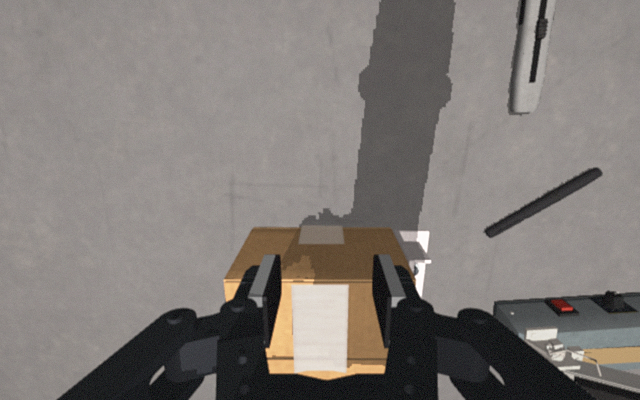

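move_arm:
  commands:
    - [0,[20,0,0],0]
    - [0,[20,0,0],0]
    - [0,[20,0,0],0]
    - [0,[20,0,0],0]
    - [0,[20,0,0],0]
    - [0,[20,0,0],0]
    - [0,[20,0,0],0]
    - [0,[20,0,0],0]
    - [0,[11,0,0],0]
    - [0,[0,0,10],0]
    - [0,[0,0,10],0]
    - [0,[0,0,10],0]
    - [0,[0,0,10],0]
    - [0,[0,0,8],0]
    - [0,[0,0,0],0]
    - [0,[0,0,0],0]

```text
clock: 21.73
position: [549.0, 42.6, 77.4]
ee_rot: [-0.026, 1.571, 0.026]
wrist_force: [-0.4, -0.3, -0.3]
finger_gap: 0.502
```

```bash
python3 see.py 10
```

```text
21.7333 [549.   42.6  77.4] yaw 0.0332 tilt [-0. -0. -1.] [-0.4 -0.3 -0.3] [-0.01 -0.03  0.01] [-0.51  0.51  0.54  1.75 -0.31  0.97  1.76] 0.501615633989807
```

View pics/w10.png

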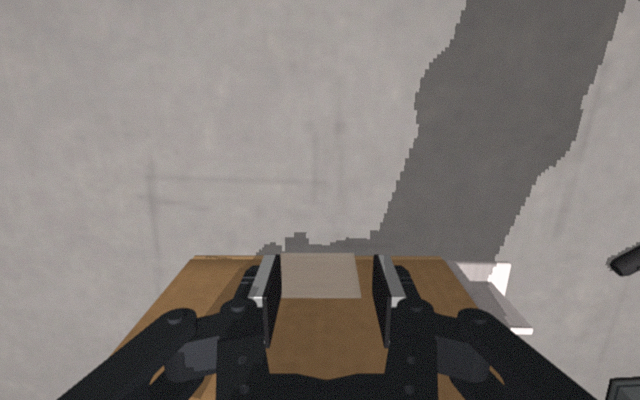

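move_arm:
  commands:
    - [0,[0,0,2],0]
    - [0,[0,0,2],0]
    - [0,[0,0,2],0]
    - [0,[0,0,2],0]
    - [0,[0,0,0],0]

```text
clock: 22.3
position: [554.3, 42.9, 76.5]
ee_rot: [-0.026, 1.577, 0.026]
wrist_force: [-5.1, -0.5, 0.9]
finger_gap: 0.498
```

move_arm:
  commands:
    - [0,[0,0,2],0]
    - [0,[0,0,1],0]
    - [0,[0,0,0],0]

```text
clock: 22.55
position: [556.8, 42.9, 76.3]
ee_rot: [-0.026, 1.578, 0.026]
wrist_force: [-6.3, 0.1, 1.6]
finger_gap: 0.499
```

move_arm:
  commands:
    - [0,[0,0,1],0]
    - [0,[0,0,1],0]
    - [0,[0,0,0],0]

```text
clock: 22.8
position: [557.3, 43.0, 76.1]
ee_rot: [-0.025, 1.581, 0.026]
wrist_force: [-8.1, 0.2, 3.5]
finger_gap: 0.504
```

move_arm:
  commands:
    - [0,[0,0,1],0]
    - [0,[0,0,1],0]
    - [0,[0,0,0],0]

```text
clock: 23.05
position: [557.2, 43.4, 75.7]
ee_rot: [-0.024, 1.586, 0.027]
wrist_force: [-13.1, 0.3, 5.6]
finger_gap: 0.501
```

move_arm:
  commands:
    - [0,[0,0,-2],0]
    - [0,[0,0,-2],0]
    - [0,[0,0,-2],0]
    - [0,[0,0,-4],0]
    - [0,[0,0,-10],0]
    - [0,[0,0,-10],0]
    - [0,[0,0,-10],0]
    - [0,[0,0,-10],0]
    - [0,[-20,0,0],0]
    - [0,[-20,0,0],0]
    - [0,[-20,0,0],0]
    - [0,[-20,0,0],0]
    - [0,[-20,0,0],0]
    - [0,[-20,0,0],0]
    - [0,[0,-25,0],0]
    - [0,[0,-25,0],0]
    - [0,[0,-25,0],0]
    - [0,[0,-25,0],0]
    - [0,[0,-25,0],0]
    - [0,[0,-35,0],0]

```text
clock: 24.72
position: [520.3, -117.3, 197.8]
ee_rot: [-0.028, 1.568, 0.031]
wrist_force: [1.1, 0.3, -0.8]
finger_gap: 0.502
```

move_arm:
  commands:
    - [0,[0,0,0],0.12]
    - [0,[0,0,0],0.12]
    - [0,[0,0,0],0.12]
    - [0,[0,0,0],0.12]
    - [0,[0,0,0],0.12]
    - [0,[0,0,0],0.12]
    - [0,[0,0,0],0.12]
    - [0,[0,0,0],0.12]
    - [0,[0,0,0],0.12]
    - [0,[0,0,0],0.12]
    - [0,[0,0,0],0.12]
    - [0,[0,0,0],0.12]
    - [0,[0,0,0],0.12]
    - [0,[0,0,0],0.01]
    - [0,[0,0,0],0]
    - [0,[0,0,0],0]

```text
clock: 26.05
position: [519.5, -118.5, 197.6]
ee_rot: [1.182, 1.225, -1.181]
wrist_force: [0.1, -0.1, 0.1]
finger_gap: 0.501
```

```bash
python3 see.py 11
```

```text
26.05 [ 519.5 -118.5  197.6] yaw -1.534 tilt [ 0.001 -0.    -1.   ] [ 0.1 -0.1  0.1] [ 0.05  0.03 -0.01] [-0.55  0.45  1.02  1.67 -0.4   1.25  0.6 ] 0.5006890262702134
```

View pics/top11c.png

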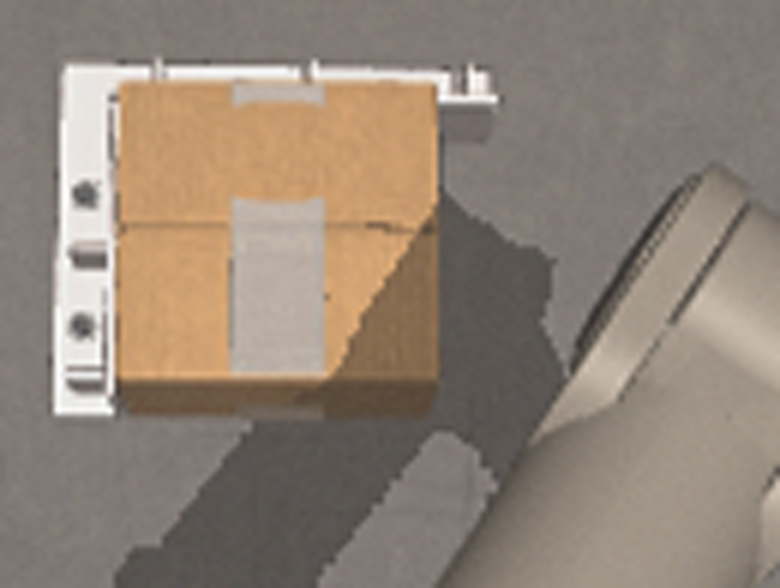

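View pics/side11c.png

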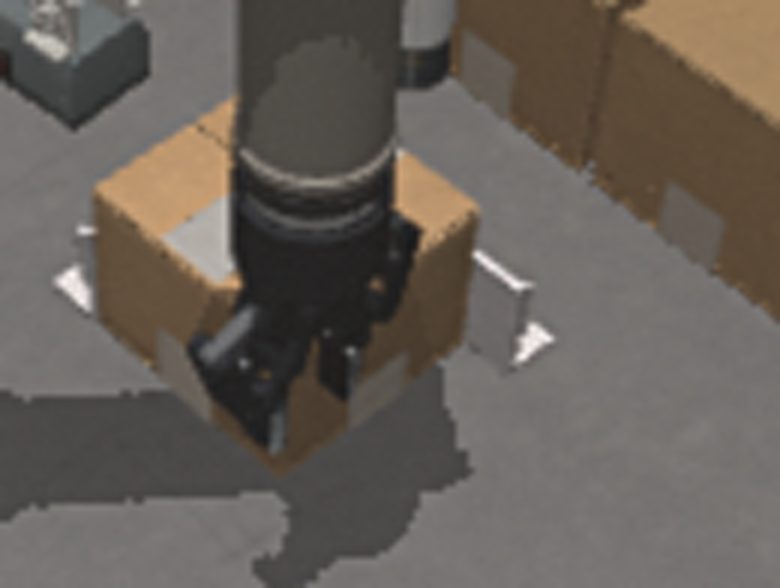

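move_arm:
  commands:
    - [0,[0,20,1],0]
    - [0,[0,20,1],0]
    - [0,[0,20,1],0]
    - [0,[0,20,1],0]
    - [0,[0,20,1],0]
    - [0,[0,20,1],0]
    - [0,[0,18,0],0]
    - [0,[0,0,0],0]

```text
clock: 26.87
position: [660.2, -118.8, 196.2]
ee_rot: [1.182, 1.225, -1.18]
wrist_force: [-0.6, 0.6, -0.0]
finger_gap: 0.502
```

```bash
python3 see.py 12
```

```text
26.8667 [ 660.2 -118.8  196.2] yaw -1.5329 tilt [ 0.002 -0.    -1.   ] [-0.6  0.6 -0. ] [0.05 0.01 0.02] [-0.33  0.73  0.91  1.24 -0.56  1.42  0.56] 0.5016227835268435
```

View pics/w12.png

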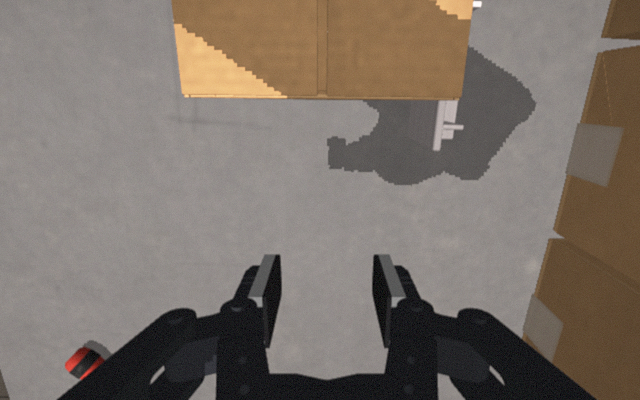

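move_arm:
  commands:
    - [0,[20,0,0],0]
    - [0,[20,0,0],0]
    - [0,[20,0,0],0]
    - [0,[20,0,0],0]
    - [0,[20,0,0],0]
    - [0,[20,-2,0],0]
    - [0,[0,0,-10],0]
    - [0,[0,0,-10],0]
    - [0,[0,0,-10],0]
    - [0,[0,0,-8],0]
    - [0,[0,0,-3],0]
    - [0,[0,0,-3],0]
    - [0,[0,0,0],0]
    - [0,[0,0,0],0]

```text
clock: 28.18
position: [654.0, -76.1, 77.8]
ee_rot: [1.184, 1.224, -1.184]
wrist_force: [-0.5, -0.4, -0.3]
finger_gap: 0.504
```

move_arm:
  commands:
    - [0,[0,0,-2],0]
    - [0,[0,0,-2],0]
    - [0,[0,0,-2],0]
    - [0,[0,0,0],0]

```text
clock: 28.52
position: [653.6, -69.3, 77.1]
ee_rot: [1.184, 1.226, -1.184]
wrist_force: [0.5, 0.7, 0.1]
finger_gap: 0.505
```

move_arm:
  commands:
    - [0,[0,0,-2],0]
    - [0,[0,0,-2],0]
    - [0,[0,0,0],0]

```text
clock: 28.77
position: [653.5, -65.1, 77.2]
ee_rot: [1.184, 1.226, -1.183]
wrist_force: [-0.4, 0.6, 0.3]
finger_gap: 0.498
```

move_arm:
  commands:
    - [0,[0,0,-2],0]
    - [0,[0,0,-2],0]
    - [0,[0,0,0],0]

```text
clock: 29.02
position: [653.4, -61.0, 77.2]
ee_rot: [1.184, 1.226, -1.183]
wrist_force: [0.1, 0.2, -0.6]
finger_gap: 0.503
```

move_arm:
  commands:
    - [0,[0,0,-1],0]
    - [0,[0,0,-1],0]
    - [0,[0,0,0],0]

```text
clock: 29.27
position: [653.3, -59.6, 77.3]
ee_rot: [1.184, 1.225, -1.184]
wrist_force: [-0.3, 0.3, -0.1]
finger_gap: 0.5
```

move_arm:
  commands:
    - [0,[0,0,-1],0]
    - [0,[0,0,-1],0]
    - [0,[0,0,0],0]

```text
clock: 29.52
position: [653.2, -58.1, 77.3]
ee_rot: [1.184, 1.225, -1.184]
wrist_force: [-0.1, -0.3, -0.9]
finger_gap: 0.498
```

move_arm:
  commands:
    - [0,[0,0,-1],0]
    - [0,[0,0,-1],0]
    - [0,[0,0,0],0]

```text
clock: 29.77
position: [653.1, -57.9, 77.4]
ee_rot: [1.183, 1.222, -1.186]
wrist_force: [0.8, -4.6, -0.8]
finger_gap: 0.5
```

move_arm:
  commands:
    - [0,[0,0,-1],0]
    - [0,[0,0,-1],0]
    - [0,[0,0,0],0]

```text
clock: 30.02
position: [652.6, -57.6, 77.7]
ee_rot: [1.183, 1.22, -1.189]
wrist_force: [-0.3, -7.0, -0.3]
finger_gap: 0.499
```

move_arm:
  commands:
    - [0,[0,0,-1],0]
    - [0,[0,0,-1],0]
    - [0,[0,0,0],0]

```text
clock: 30.27
position: [652.2, -57.4, 78.0]
ee_rot: [1.182, 1.218, -1.191]
wrist_force: [-0.9, -8.0, 0.6]
finger_gap: 0.5
```

move_arm:
  commands:
    - [0,[0,0,-1],0]
    - [0,[0,0,-1],0]
    - [0,[0,0,0],0]

```text
clock: 30.52
position: [651.8, -57.2, 78.2]
ee_rot: [1.182, 1.216, -1.193]
wrist_force: [-1.0, -11.4, 0.0]
finger_gap: 0.501
```

move_arm:
  commands:
    - [0,[0,0,-1],0]
    - [0,[0,0,-1],0]
    - [0,[0,0,0],0]

```text
clock: 30.77
position: [651.3, -57.0, 78.4]
ee_rot: [1.181, 1.214, -1.196]
wrist_force: [-2.2, -11.8, -0.1]
finger_gap: 0.501
```

move_arm:
  commands:
    - [0,[0,0,2],0]
    - [0,[0,0,2],0]
    - [0,[0,0,2],0]
    - [0,[0,0,3],0]
    - [0,[0,0,4],0]
    - [0,[0,0,8],0]
    - [0,[0,0,10],0]
    - [0,[0,0,10],0]
    - [0,[0,0,10],0]
    - [0,[-20,0,0],0]
    - [0,[-20,0,0],0]
    - [0,[-20,0,0],0]
    - [0,[-20,0,0],0]
    - [0,[-20,0,0],0]
    - [0,[-20,0,0],0]
    - [0,[-20,0,0],0]
    - [0,[0,0,0],0]
    - [0,[0,0,0],0]

```text
clock: 32.27
position: [655.1, -100.3, 218.7]
ee_rot: [1.186, 1.222, -1.183]
wrist_force: [0.7, -0.1, -0.7]
finger_gap: 0.501
```

```bash
python3 see.py 13; python3 - <<'E'
import cv2
im=cv2.imread("pics/w13.png")
cv2.imwrite("pics/w13c.png",cv2.resize(im[0:170,380:540],None,fx=3.5,fy=3.5,interpolation=cv2.INTER_CUBIC))
E
```

```text
32.2667 [ 655.1 -100.3  218.7] yaw -1.5378 tilt [ 0.003 -0.001 -1.   ] [ 0.7 -0.1 -0.7] [-0.01  0.01  0.  ] [-0.37  0.7   0.92  1.24 -0.54  1.46  0.52] 0.5012025390702156
```

View pics/w13.png

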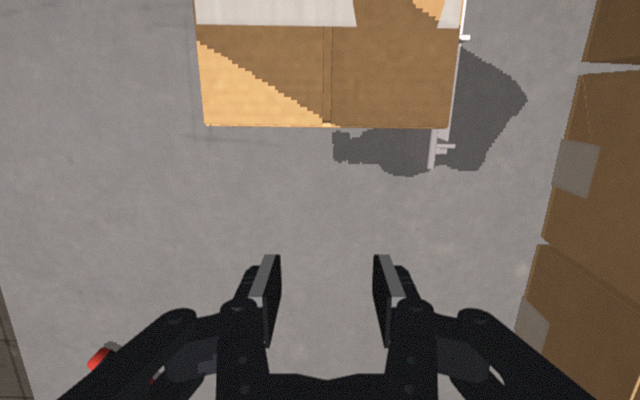

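View pics/top13c.png

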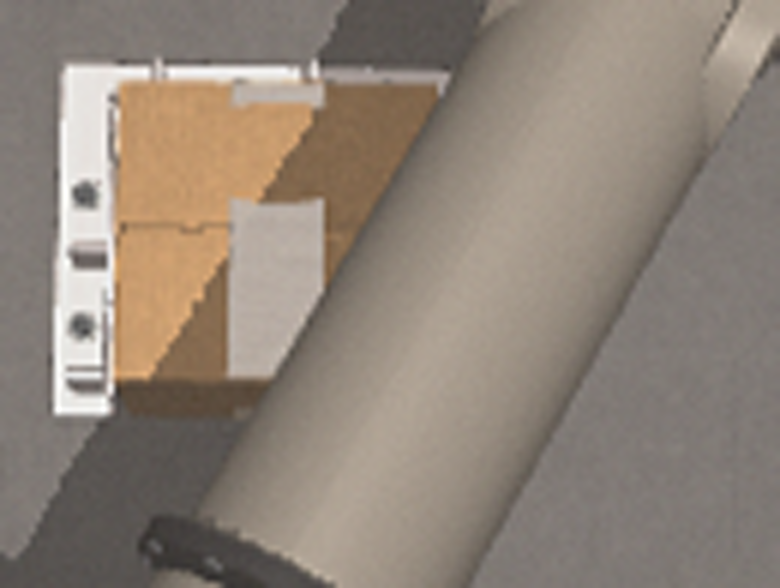

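```bash
python3 - <<'E'
from h import *
print(onz(cam("top"),[(280,104),(345,104),(410,104),(250,60),(264,85)],0).round(0)[:,:2]); print(onz(cam("wrist"),[(543,238),(582,62)],0).round(0)[:,:2])
E
```

```text
[[ 887.  120.]
 [ 895. -104.]
 [ 902. -330.]
 [1045.  231.]
 [ 954.  178.]]
[[ 893. -161.]
 [ 888.   17.]]
```

move_arm:
  commands:
    - [0,[0,10,-19],0]
    - [0,[0,10,-19],0]
    - [0,[0,10,-19],0]
    - [0,[0,10,-19],0]
    - [0,[0,10,-19],0]
    - [0,[0,10,-19],0]
    - [0,[0,10,-19],0]
    - [0,[0,0,0],0]
    - [0,[0,0,0],0]

```text
clock: 33.17
position: [719.8, 38.6, 215.1]
ee_rot: [1.18, 1.229, -1.183]
wrist_force: [-0.4, 0.1, 0.6]
finger_gap: 0.506
```

```bash
python3 see.py 14; python3 - <<'E'
import cv2
im=cv2.imread("pics/w14.png")
E
```

```text
33.1667 [719.8  38.6 215.1] yaw -1.5332 tilt [-0.003  0.    -1.   ] [-0.4  0.1  0.6] [-0.1 -0.   0. ] [-0.47  0.82  0.88  1.   -0.6   1.55  0.28] 0.5059341280259291
```

View pics/w14.png

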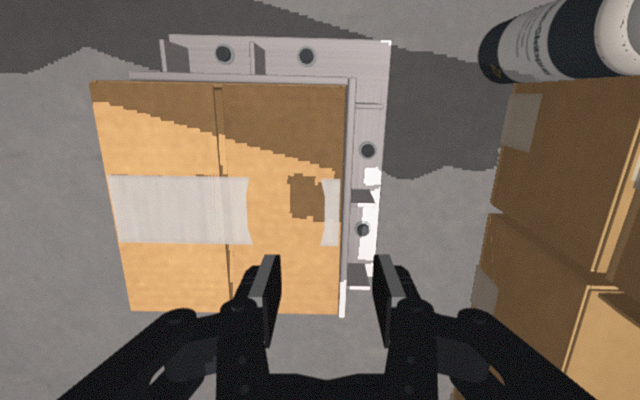

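```bash
python3 - <<'E'
import cv2,numpy as np
im=cv2.imread("pics/w14.png")
cv2.imwrite("pics/w14a.png",cv2.resize(im[62:122,280:400],None,fx=6,fy=6,interpolation=cv2.INTER_CUBIC))
a=cv2.resize(im[60:105,85:225],None,fx=5,fy=5,interpolation=cv2.INTER_CUBIC)
b=cv2.resize(im[200:325,325:375],None,fx=4.5,fy=4.5,interpolation=cv2.INTER_CUBIC)
cv2.imwrite("pics/w14b.png",a); cv2.imwrite("pics/w14d.png",b)
E
```

```text
(no output)
```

View pics/w14a.png

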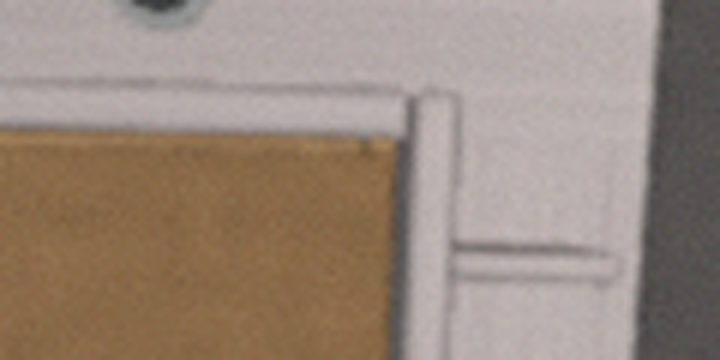

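View pics/w14b.png

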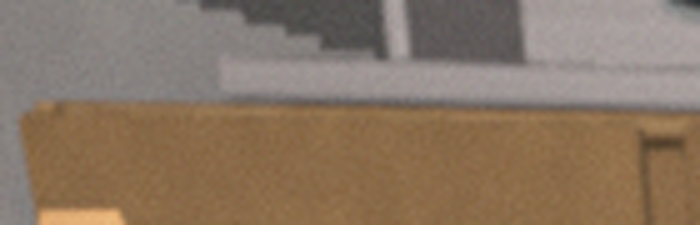

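View pics/w14d.png

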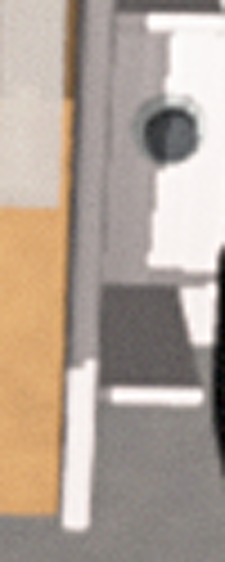

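```bash
python3 - <<'E'
from h import *
s=sensors.sense(); C=cam("wrist",s); print("cam",C[2].round(1))
fa=lambda p:(280+p[0]/6-.4,62+p[1]/6-.4); fb=lambda p:(85+p[0]/5-.4,60+p[1]/5-.4); fd=lambda p:(325+p[0]/4.5-.4,200+p[1]/4.5-.4)
th=.03; n=np.array([np.cos(th),np.sin(th)]);m=np.array([-np.sin(th),np.cos(th)])
def show(nm,pts,z,k,ax):
    X=onz(C,pts,z)[:,:2]; d=X[-1]-X[0]; print(nm,X.round(1).tolist(),(X@k).round(1),"ang",np.arctan(-d[0]/d[1] if ax=='x' else d[1]/d[0]).round(3))
show("back rail z80",[fa((411,140)),fa((404,330)),fd((72,300)),fd((63,515))],80,n,'x')
show("carton +x",[fa((400,140)),fa((388,330)),fd((68,130)),fd((60,400)),fd((56,510))],127,n,'x')
show("side rail z80",[fa((390,133)),fa((50,127)),fb((640,108)),fb((230,97))],80,m,'y')
show("carton +y",[fa((390,140)),fa((50,131)),fb((640,117)),fb((230,107)),fb((60,103))],127,m,'y')
E
```

```text
cam [717.7 112.8 341.3]
back rail z80 [[732.9, 119.9], [733.2, 97.4], [734.1, -28.1], [734.4, -76.7]] [736.1 735.8 732.9 731.8] ang 0.008
carton +x [[729.0, 118.6], [728.7, 100.2], [729.2, 26.0], [730.0, -20.9], [730.2, -41.7]] [732.3 731.4 729.7 729.  728.6] ang 0.007
side rail z80 [[730.3, 120.6], [689.0, 119.9], [634.2, 119.3], [574.7, 118.9]] [ 98.6  99.2 100.2 101.6] ang 0.011
carton +y [[728.0, 118.5], [694.1, 118.3], [649.1, 117.1], [600.2, 116.6], [580.0, 116.4]] [96.6 97.4 97.6 98.6 99. ] ang 0.014
```

move_arm:
  commands:
    - [0,[0,-27,0],0]
    - [0,[0,-27,0],0]
    - [0,[0,-27,0],0]
    - [0,[0,-27,0],0]
    - [0,[0,-27,0],0]
    - [0,[0,-27,0],0]
    - [0,[0,-27,0],0]
    - [0,[0,-27,-5],0]
    - [0,[0,0,-5],-0.12]
    - [0,[0,0,0],-0.12]
    - [0,[0,0,0],-0.12]
    - [0,[0,0,0],-0.12]
    - [0,[0,0,0],-0.12]
    - [0,[0,0,0],-0.12]
    - [0,[0,0,0],-0.12]
    - [0,[0,0,0],-0.12]
    - [0,[0,0,0],-0.12]
    - [0,[0,0,0],-0.12]
    - [0,[0,0,0],-0.12]
    - [0,[0,0,0],-0.12]

```text
clock: 34.98
position: [503.0, 37.3, 217.2]
ee_rot: [0.074, 1.57, -0.073]
wrist_force: [0.3, 0.2, -0.2]
finger_gap: 0.498
```

move_arm:
  commands:
    - [0,[0,0,0],-0.12]
    - [0,[0,0,0],0]
    - [0,[0,0,0],0]

```text
clock: 35.23
position: [503.3, 37.8, 217.3]
ee_rot: [-0.014, 1.571, 0.014]
wrist_force: [0.7, -0.3, -0.3]
finger_gap: 0.496
```

```bash
python3 - <<'E'
from h import *
s=sensors.sense(); Rm=R.from_rotvec(s["ee_rot"]).as_matrix()
print(s["clock"],s["position"].round(1),np.arctan2(Rm[1,2],Rm[0,2]),s["q"].round(2))
E
```

```text
35.2333 [503.3  37.8 217.3] 0.017905632297325516 [-0.7   0.28  0.73  1.7  -0.2   1.23  1.67]
```

move_arm:
  commands:
    - [0,[20,0,0],-0.012]
    - [0,[20,0,0],0]
    - [0,[20,0,0],0]
    - [0,[20,0,0],0]
    - [0,[20,0,0],0]
    - [0,[20,0,0],0]
    - [0,[19,0,0],0]
    - [0,[0,0,12],0]
    - [0,[0,0,12],0]
    - [0,[0,0,12],0]
    - [0,[0,0,8],0]
    - [0,[0,0,3],0]
    - [0,[0,0,2],0]
    - [0,[0,0,0],0]

```text
clock: 36.4
position: [552.6, 40.6, 78.3]
ee_rot: [-0.027, 1.571, 0.027]
wrist_force: [-0.1, 0.1, -0.7]
finger_gap: 0.497
```

move_arm:
  commands:
    - [0,[0,0,2],0]
    - [0,[0,0,1],0]
    - [0,[0,0,0],0]

```text
clock: 36.65
position: [555.7, 41.0, 78.4]
ee_rot: [-0.027, 1.571, 0.028]
wrist_force: [-0.5, -0.6, 0.3]
finger_gap: 0.501
```

move_arm:
  commands:
    - [0,[0,0,1],0]
    - [0,[0,0,1],0]
    - [0,[0,0,0],0]

```text
clock: 36.9
position: [557.7, 41.1, 78.3]
ee_rot: [-0.028, 1.571, 0.028]
wrist_force: [0.2, 0.1, 0.5]
finger_gap: 0.498
```

move_arm:
  commands:
    - [0,[0,0,1],0]
    - [0,[0,0,1],0]
    - [0,[0,0,0],0]

```text
clock: 37.15
position: [557.9, 41.1, 78.1]
ee_rot: [-0.027, 1.575, 0.028]
wrist_force: [-5.2, 0.2, 4.0]
finger_gap: 0.5
```

move_arm:
  commands:
    - [0,[0,0,1],0]
    - [0,[0,0,1],0]
    - [0,[0,0,1],0]
    - [0,[0,0,0],0]

```text
clock: 37.48
position: [558.4, 41.1, 78.0]
ee_rot: [-0.026, 1.58, 0.028]
wrist_force: [-10.4, 0.2, 7.0]
finger_gap: 0.499
```

move_arm:
  commands:
    - [0,[0,0,1],0]
    - [0,[0,0,1],0]
    - [0,[0,0,0],0]

```text
clock: 37.73
position: [559.1, 41.1, 78.0]
ee_rot: [-0.026, 1.583, 0.029]
wrist_force: [-15.7, 1.2, 11.8]
finger_gap: 0.499
```

move_arm:
  commands:
    - [0,[0,0,-1.5],0]
    - [0,[0,0,-1.5],0]
    - [0,[0,0,-1.5],0]
    - [0,[0,0,-1.5],0]
    - [0,[0,0,-2],0]
    - [0,[0,0,-2],0]
    - [0,[0,0,-4],0]
    - [0,[0,0,-8],0]
    - [0,[0,0,-10],0]
    - [0,[0,0,-10],0]
    - [0,[0,0,-10],0]
    - [0,[-20,0,0],0]
    - [0,[-20,0,0],0]
    - [0,[-20,0,0],0]
    - [0,[-20,0,0],0]
    - [0,[-20,0,0],0]
    - [0,[-20,0,0],0]
    - [0,[-20,0,0],0]
    - [0,[0,0,-5],0]
    - [0,[0,0,0],0]

```text
clock: 39.4
position: [507.3, 39.1, 219.0]
ee_rot: [-0.027, 1.569, 0.028]
wrist_force: [-0.3, -0.8, -0.2]
finger_gap: 0.501
```

move_arm:
  commands:
    - [0,[0,-25,-3],0]
    - [0,[0,-25,-3],0]
    - [0,[0,-25,-3],0]
    - [0,[0,-25,-3],0]
    - [0,[0,-25,-3],0]
    - [0,[0,-25,-3],0]
    - [0,[0,-25,-3],0]
    - [0,[0,-25,-3],0]
    - [0,[0,-25,0],0]
    - [0,[0,-25,0],0]
    - [0,[0,0,0],0]
    - [0,[0,0,0],0]

```text
clock: 40.4
position: [490.9, -212.8, 216.8]
ee_rot: [-0.024, 1.573, 0.025]
wrist_force: [-0.4, -1.1, -0.4]
finger_gap: 0.501
```

```bash
python3 see.py 15
```

```text
40.4 [ 490.9 -212.8  216.8] yaw 0.0309 tilt [-0.003  0.    -1.   ] [-0.4 -1.1 -0.4] [0.02 0.04 0.02] [-0.23  0.38  0.82  1.63 -0.28  1.27  2.24] 0.5010536131274701
```

View pics/top15c.png

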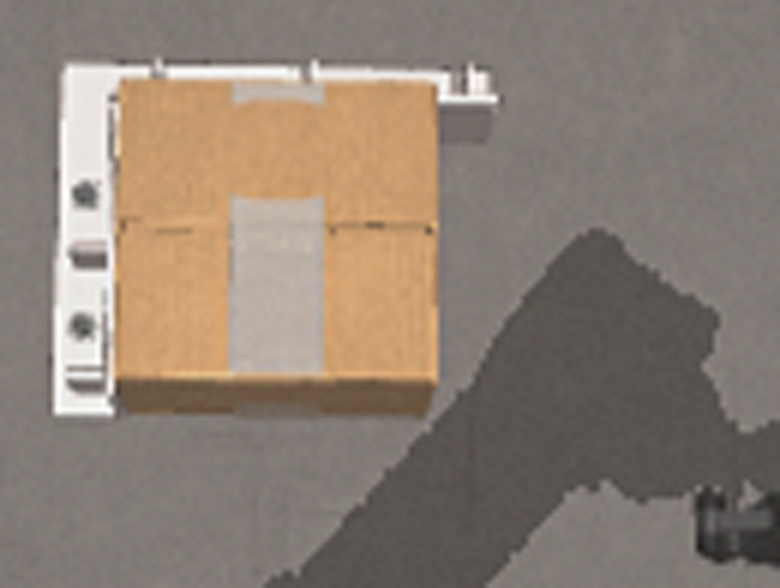

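View pics/side15c.png

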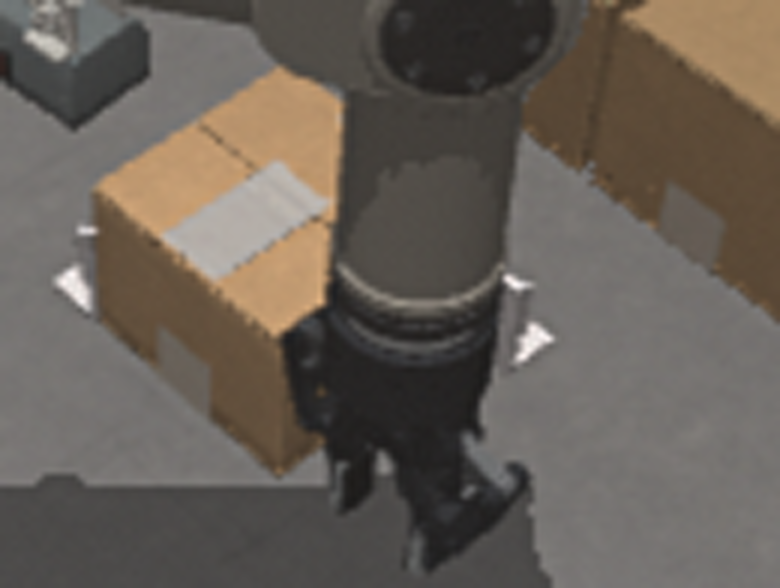

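View pics/top15.png

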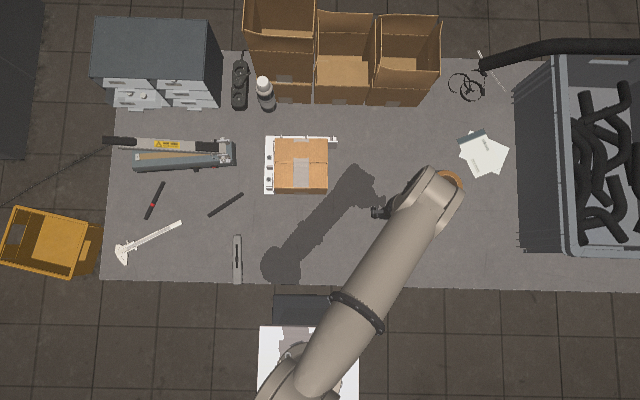

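```bash
python3 -c "
from h import *
print(job.hand_in()); print(sensors.sense()['clock'])"
```

```text
the job is handed in; nothing more can be done
None
the job is handed in; nothing more can be done
```

The carton is in the inner corner of the stop, square and pressed against both rails. I handed the job in at about 40.5 s, with the hand raised and clear of the carton.

**What I did:** I pushed the carton diagonally with the open fingers straddling its near corner, turning it square on the way. A check from above showed it had caught about 3–4 mm short of the back rail. I fixed that with flat two-finger pushes towards the back rail, then the side rail, then the back rail again.

**Checks that passed:**
- **Flush:** Each of the last two pushes hit a firm stop. The carton had slid at about 4–6 N. The last pushes rose to about 12 N (side rail) and 16 N (back rail), with the fingers creeping only about 1 mm.
- **Back rail:** The second push met the carton within 0.4 mm of where the first had stopped.
- **Square:** A wrist picture taken before the last nudge showed carton and rails parallel to within about 0.003 rad.
- **Other tools:** In the last top picture the marker, box cutter and caliper were where they started. The arm hid the nut driver and most of the tape roll. The hand stayed well above the bench there.

**Check that disagreed:** The last gap pictures, taken before the final nudge, still showed apparent gaps of about 2 mm at the side rail and about 4 mm at the back rail. The carton looks 2–4 mm smaller per side than its stated size in every picture, and camera error is about 2 mm. I trusted the firm contact over the pictures.

At the peak of the last push, about 12 N of upward force on the hand suggests the carton was loaded slightly towards tipping. I saw no tilt in the pictures afterwards.

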